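Squeeze bottles back into the stands bored for their size

TASK

Sort the six needle-tip squeeze bottles that stand loose on the chest top and in the wooden stands (not those in the white basket or the pigeonholes) into the three stands by size, so that each pair of small, medium and large bottles stands fully down in the two wells bored for that size; a small one is now in the medium stand and a medium one in the large stand, so these have to come out too. Keep every bottle upright, and do not move the teal tin that stands beside them.

Things in the scene. Friction and masses are not known exactly. Their poses are not given: they have to be found in the camera images.
- small_a_c (a point): small squeeze bottle, green-grey, 32 mm across, straight-sided and narrow, the cap (28 mm) almost as wide as the body; it starts on the open top beside the stands. Standing, its round body reaches from the foot to 58 mm and the cap to 68 mm above the foot; a thin needle with a pin's bead stands on the cap to 101 mm. The point is on the bottle's axis, 33 mm above its foot; z runs up the bottle. About 42 g; grip it round the body or the cap.
- small_b_c (a point): small squeeze bottle, blue-grey, 32 mm across, straight-sided and narrow, the cap (28 mm) almost as wide as the body; it starts in a well of the medium stand, where it does not belong. Standing, its round body reaches from the foot to 59 mm and the cap to 69 mm above the foot; a thin needle with a pin's bead stands on the cap to 109 mm. The point is on the bottle's axis, 33 mm above its foot; z runs up the bottle. About 42 g; grip it round the body or the cap.
- medium_a_c (a point): medium squeeze bottle, green-grey, 42 mm across, with a short round shoulder up to a 30 mm cap; it starts on the open top beside the stands. Standing, its round body reaches from the foot to 56 mm and the cap to 66 mm above the foot; a thin needle with a pin's bead stands on the cap to 101 mm. The point is on the bottle's axis, 33 mm above its foot; z runs up the bottle. About 65 g; grip it round the body or the cap.
- medium_b_c (a point): medium squeeze bottle, blue-grey, 42 mm across, with a short round shoulder up to a 30 mm cap; it starts in one of the two wells of the large stand, where it does not belong. Standing, its round body reaches from the foot to 54 mm and the cap to 64 mm above the foot; a thin needle with a pin's bead stands on the cap to 109 mm. The point is on the bottle's axis, 33 mm above its foot; z runs up the bottle. About 65 g; grip it round the body or the cap.
- large_a_c (a point): large squeeze bottle, green-grey, 49 mm across, squat, with a wide round shoulder up to a 30 mm cap; it starts in the other well of the large stand, where it belongs. Standing, its round body reaches from the foot to 54 mm and the cap to 64 mm above the foot; a thin needle with a pin's bead stands on the cap to 110 mm. The point is on the bottle's axis, 33 mm above its foot; z runs up the bottle. About 85 g; grip it round the body or the cap.
- large_b_c (a point): large squeeze bottle, blue-grey, 49 mm across, squat, with a wide round shoulder up to a 30 mm cap; it starts on the open top beside the stands. Standing, its round body reaches from the foot to 53 mm and the cap to 63 mm above the foot; a thin needle with a pin's bead stands on the cap to 96 mm. The point is on the bottle's axis, 33 mm above its foot; z runs up the bottle. About 85 g; grip it round the body or the cap.
- small_stand: the small bottles' stand: honey-coloured wooden block 67 x 134 x 30 mm (x, y, z), fixed, with two round wells at y = +33 and -33 mm (x = 0). Each well is 41 mm across, with a countersunk mouth widening to 57 mm over the top 15 mm, and is 25 mm deep: its flat floor lies 5 mm above the block's underside. Origin: centre of the underside, on the surface; x across the block, y along the row of wells, z up.
- medium_stand: the medium bottles' stand: honey-coloured wooden block 77 x 154 x 30 mm (x, y, z), fixed, with two round wells at y = +38 and -38 mm (x = 0). Each well is 51 mm across, with a countersunk mouth widening to 67 mm over the top 15 mm, and is 25 mm deep: its flat floor lies 5 mm above the block's underside. Origin: centre of the underside, on the surface; x across the block, y along the row of wells, z up.
- large_stand: the large bottles' stand: honey-coloured wooden block 86 x 170 x 30 mm (x, y, z), fixed, with two round wells at y = +42 and -42 mm (x = 0). Each well is 60 mm across, with a countersunk mouth widening to 76 mm over the top 15 mm, and is 25 mm deep: its flat floor lies 5 mm above the block's underside. Origin: centre of the underside, on the surface; x across the block, y along the row of wells, z up.
- tin: teal flat tin with a closed lid, 70 x 98 x 30 mm, loose, standing at the front right beside the work; origin at the centre of its underside. A bystander: leave it where it is.

How it is judged:
By the outcome, as a careful person would: the job done as asked, in the order asked, and still so for the second after the job is handed in, with the robot touching nothing.
It also fails if it takes over 115 s, if anything falls off the work surface, if the arm or the gripper's body presses on something with over 40 N, if the wrist force passes 120 N, or if a joint passes its speed limit or range.

ROBOT

A 6-joint arm with a two-finger parallel gripper is mounted at the origin on a cart in front of the work surface, level with it; the furniture and walls round the work are solid. World frame = base frame: x ahead of the robot, y to its left, z up, the work surface at z = 0. Lengths are in mm, angles in rad, forces in N, time in s.
With the tool pointing down it reaches from about 275 to 1000 mm from the base axis. Payload 8.4 kg.
Tool frame: the origin (TCP) lies at the very end of the fingers, on their centre line; the grasp point (between the pads) lies 19 mm behind it; z points along the fingers, x is the direction in which the jaws open and shut, and the axes are right-handed (so a half turn about z gives the same grasp; the last joint's range is limited). The gripper opens to 85 mm and grips with 20 to 120 N. Pads are 22 mm wide; open, the fingers measure 114 mm over their backs; the gripper's body (76 mm by 85 mm) begins 54 mm behind the grasp point. The pads swing forward as they close: fully open they stand 13 mm farther back than shut.
Start: joints at [-1.285, 0.353, 1.633, -0, 1.155, -0.002], TCP at [177.401, -599.297, 231.281] pointing down, gripper open.
Joint ranges: [-2.63, 2.63], [-0.92, 2.1], [0.06, 2.66], [-1.3, 4.44], [0, 2.69], [-3.02, 3.02]. Speed limits (rad/s): [2.22, 2.22, 2.79, 3.14, 3.14, 3.14].

INTERFACE

Orientations are given as [roll, pitch, yaw] about the fixed x, y, z axes, in that order (R = Rz(yaw) Ry(pitch) Rx(roll)).
In Python, from rig import r gives the robot as it stands.
- The arm moves only by the tool arm_command, never from a script. Its argument "targets" is a list of rows, each a list of 6 numbers: the shift along the tool's x, y, z in m, then the turn, a rotation vector about the tool's x, y, z in rad. A call has 1 to 20 rows; each row shifts and turns the commanded pose from where the row before left it, along the tool's axes as they then stand; what a row does not reach is not made up. A row lasts 1/12 s, in which the tool goes at most 41.7 mm and 7.16 degrees, less where a joint would pass 70% of its speed; a pose out of reach is approached as far as the arm can. A call is refused whole if a number of a shift passes 0.0417 or a number of a turn 0.125, either way. A call with a gripper value outside its range is refused whole. "fingers" is the finger opening in m, from 0 to 0.0854, set as the call begins (left out, the last holds). The fingers move at their own pace and stop on an object; "squeeze" is the grip in N (left out, the last holds). Time passes only in rows, so rows that do not move let the fingers close. It gives the time, the measured TCP pose, the force and the opening at its end, in the units of the state.
- r.sense(): the state, without advancing time (a new reading comes with each control period).
- r.grab_frame(name): name is "scene" or "top" or "wrist"; returns a dict with "image" (400x640x3 uint8, blue, green, red), "fx", "fy", "cx", "cy" (pixels), "k1" (the pictures are not rectified: a ray, as slopes to the right and down, at radius r is drawn at 1 + k1 r^2 times it, then the intrinsics apply), "xyz" and "orientation" of the camera in the world. Camera axes: x right, y down, z forward; pixel columns grow to the right and rows downward; lengths in mm; the calibration is good to about 2 mm. A picture is of the moment at which its call begins. There is no depth.
- r.sign_off(): hands the job in, once; it reports no verdict.
The state is a dict: "clock": time; "qpos": joint angles; "qvel": joint speeds; "joint_efforts": joint torques, N m; "eef_pos": TCP position; "tcp_rot": TCP orientation; "contact_force": force on the tool from outside, world axes, zero at the start; "wrist_torque": the same for the moment, N m; "opening": opening from 0.0 (shut) to 1.0 (fully open).
Only numpy, scipy, OpenCV 4.12 (cv2) and the standard library are available. Lean on these libraries where they do the work, as an engineer would, in place of code of your own. Each camera call takes 0.05 s, during which the arm holds its last target.

## Working session

There is one attempt and no reset: what is moved stays moved. The work goes in short steps, Python scripts to look and compute and a tool call to move; the robot and the scene stay as the last step left them, time stands still between calls to the robot, and variables do not carry over. Pictures are saved under pics/ and viewed, and the job is handed in when it is done.

Besides the shell and the picture viewer there is one more tool, called after "Emit:" as name(argument=value, ...) on one line, values as JSON. arm_command: Moves the arm, as the interface text tells. Its arguments: {"type":"object","properties":{"targets":{"type":"array"},"fingers":{"type":"number"},"squeeze":{"type":"number"}},"required":["targets"]}

```bash
ls; mkdir -p pics; python3 - <<'E'
from rig import r
import cv2
print(r.sense())
for n in ("scene","top","wrist"):
    f=r.grab_frame(n); cv2.imwrite(f"pics/{n}0.png",f["image"]); print(n,{k:v for k,v in f.items() if k!="image"})
E
```

```text
pics
{'clock': 0.0, 'qpos': array([-1.28540468e+00,  3.53625537e-01,  1.63414388e+00,  2.25167729e-05,
        1.15517716e+00, -2.42711189e-03]), 'qvel': array([-3.60610296e-05,  2.53536989e-04,  8.09793846e-05,  8.35964211e-04,
        9.03691835e-05, -6.91690248e-04]), 'joint_efforts': array([ 1.94766704e-03, -6.05245042e+01, -3.42069197e+01,  2.04882363e-04,
        9.05363326e-03, -3.13500394e-06]), 'eef_pos': array([ 177.27079904, -598.84003531,  230.5716241 ]), 'tcp_rot': array([-3.14156878e+00,  1.35386404e-03, -1.28298666e+00]), 'contact_force': array([ 0.86076558, -0.10347598, -0.20298309]), 'wrist_torque': array([-0.01206084,  0.00482382,  0.02776334]), 'opening': 0.9984346957220754}
scene {'fx': 423.00972907268806, 'fy': 423.00972907268806, 'cx': 319.3722093383111, 'cy': 203.48281568747316, 'k1': 0.007098722535886629, 'xyz': array([-64.88812798, 536.4203186 , 880.88164582]), 'orientation': array([-2.38006971, -0.0121203 , -2.36271094])}
top {'fx': 363.3655360238636, 'fy': 363.3655360238636, 'cx': 315.118897393378, 'cy': 203.02267156844238, 'k1': -0.0025382124626776277, 'xyz': array([274.07723334, -47.18575926, 986.49173751]), 'orientation': array([-2.92564574,  0.00522736, -1.66761992])}
wrist {'fx': 320.9785512831477, 'fy': 320.9785512831477, 'cx': 317.0440936909929, 'cy': 193.2945373613056, 'k1': -0.05070985695513796, 'xyz': array([ 239.95923842, -580.43508022,  372.77367051]), 'orientation': array([ 2.88110670e+00,  1.80639818e-03, -1.28428266e+00])}
```

View pics/scene0.png

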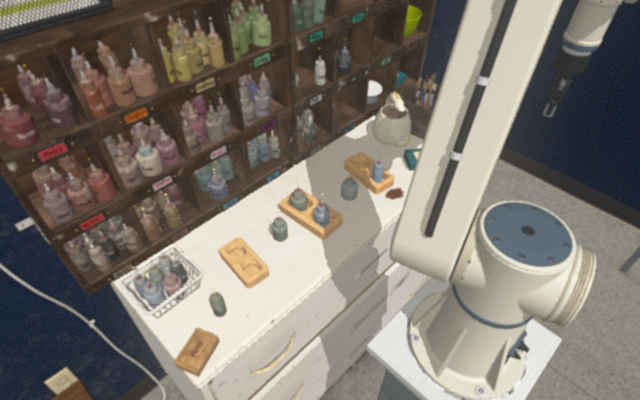

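View pics/top0.png

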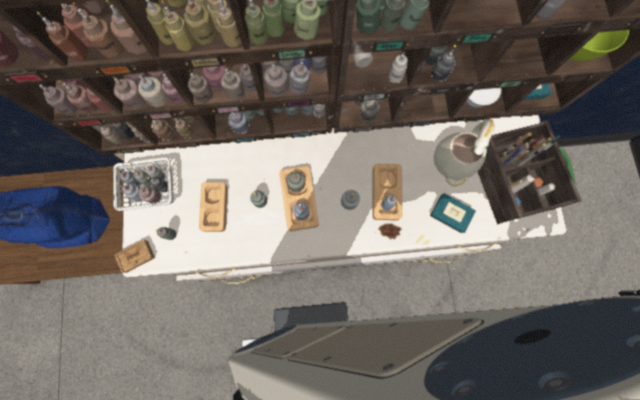

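View pics/wrist0.png

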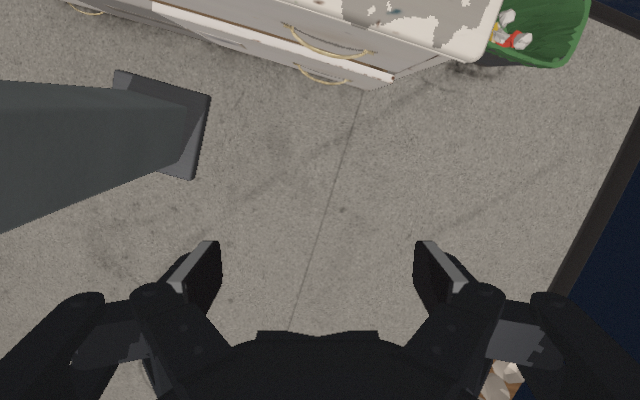

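```bash
cat > h.py <<'E'
from rig import r
import cv2, numpy as np
from scipy.spatial.transform import Rotation as Ro
def cam(f):
    K=np.array([[f["fx"],0,f["cx"]],[0,f["fy"],f["cy"]],[0,0,1.]]); d=np.array([f["k1"],0,0,0,0.])
    return K,d,np.array(f["xyz"]),Ro.from_euler("xyz",f["orientation"]).as_matrix()
def proj(f,P):
    K,d,t,R=cam(f); P=np.atleast_2d(np.array(P,float))
    return cv2.projectPoints(((P-t)@R)[:,None],np.zeros(3),np.zeros(3),K,d)[0][:,0]
def back(f,px,z):
    K,d,t,R=cam(f); px=np.atleast_2d(np.array(px,float)); z=np.broadcast_to(z,len(px))
    u=cv2.undistortPoints(px[:,None],K,d)[:,0]
    D=np.c_[u,np.ones(len(u))]@R.T
    return t+D*((z-t[2])/D[:,2])[:,None]
def crop(f,name,u0,v0,u1,v1,s,draw=()):
    im=cv2.resize(f["image"][v0:v1,u0:u1],None,fx=s,fy=s,interpolation=cv2.INTER_CUBIC)
    for pts,c in draw:
        p=((proj(f,pts)+.5-[u0,v0])*s).astype(int); cv2.polylines(im,[p],False,c,1)
    cv2.imwrite("pics/"+name+".png",im)
def circ(x,y,z,rad):
    a=np.linspace(0,2*np.pi,40); return np.c_[x+rad*np.cos(a),y+rad*np.sin(a),0*a+z]
import pickle
E
python3 - <<'E'
from h import *
fs={}
for n in ("scene","top"):
    fs[n]=r.grab_frame(n)
pickle.dump(fs,open("f0.pkl","wb"))
crop(fs["top"],"t1",110,150,310,280,4)
crop(fs["top"],"t2",280,150,480,280,4)
crop(fs["scene"],"s1",170,140,430,340,3)
E
```

```text
(no output)
```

View pics/t1.png

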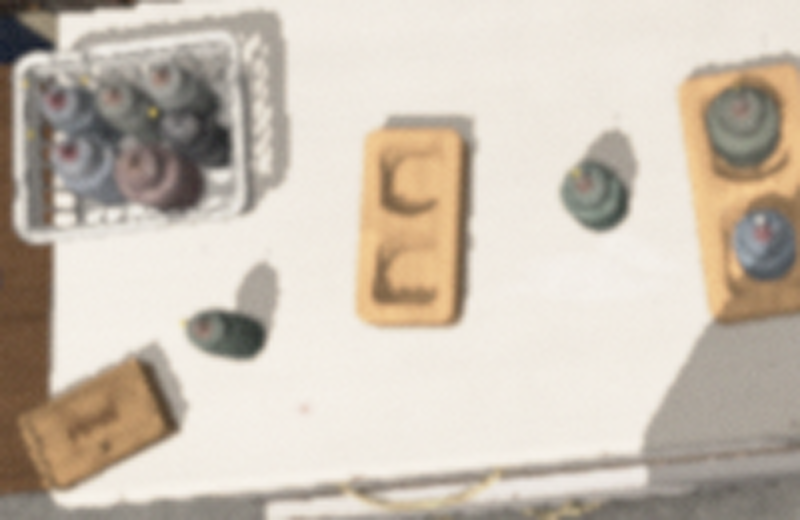

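View pics/t2.png

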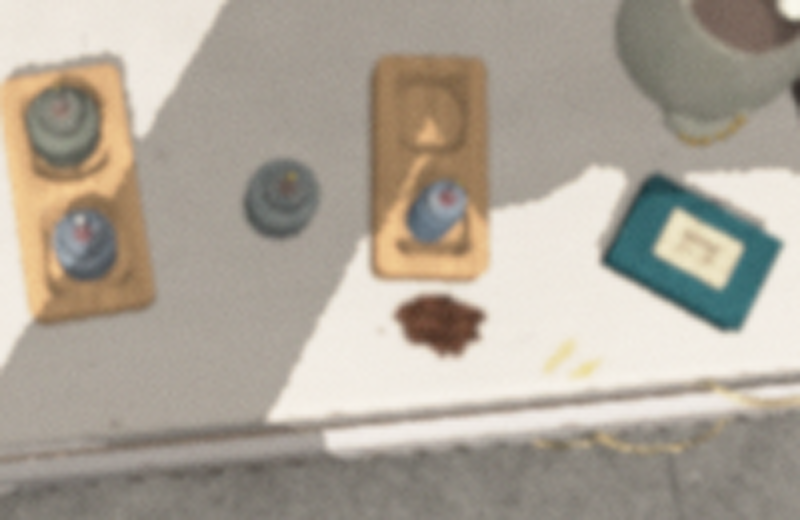

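View pics/s1.png

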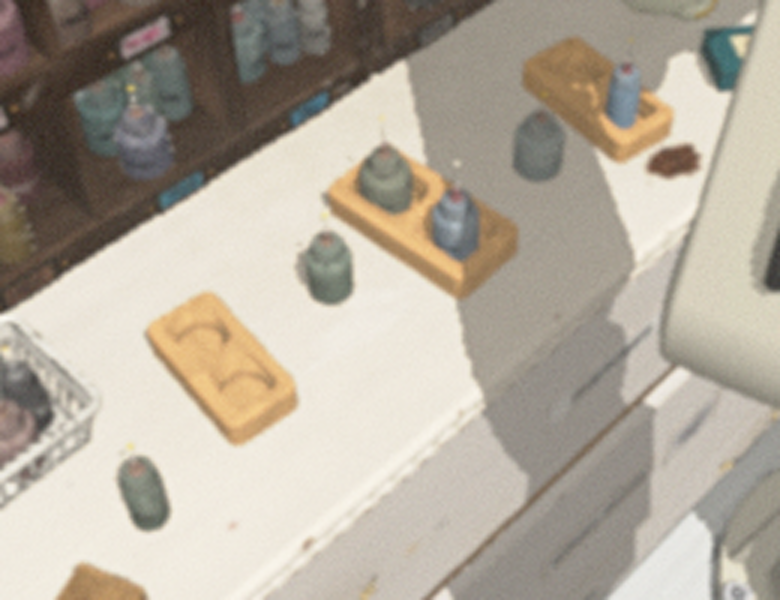

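```bash
cat > fit.py <<'E'
from h import *
from scipy.optimize import minimize
def hullmask(f,P,shape,s=4):
    p=proj(f,P); 
    h=cv2.convexHull(p.astype(np.float32))[:,0]
    m=np.zeros((shape[0]*s,shape[1]*s),np.uint8)
    cv2.fillConvexPoly(m,np.round((h+.5)*s*16-8).astype(np.int32),1,shift=4)
    return cv2.resize(m.astype(np.float32),(shape[1],shape[0]),interpolation=cv2.INTER_AREA)
def box(x,y,a,w,l,h):
    c,s=np.cos(a),np.sin(a)
    q=np.array([[i*w/2,j*l/2] for i,j in ((1,1),(-1,1),(-1,-1),(1,-1))])@np.array([[c,s],[-s,c]])+[x,y]
    return np.vstack([np.c_[q,np.zeros(4)],np.c_[q,np.full(4,h)]])
E
python3 - <<'E'
from fit import *
fs=pickle.load(open("f0.pkl","rb"))
t=fs["top"]; sc=fs["scene"]
S={"small":((213,206),67,134),"large":((298,198),86,170),"medium":((388,192),77,154)}
def wood(f):
    hsv=cv2.cvtColor(f["image"],cv2.COLOR_BGR2HSV)
    return cv2.inRange(hsv,(8,95,60),(28,255,255))
out={}
for n,(px,w,l) in S.items():
    g=back(t,px,30)[0]; res=[]
    for fn,f in (("top",t),("scene",sc)):
        m=wood(f); 
        c=proj(f,[g[0],g[1],20])[0]
        box_=np.zeros_like(m); cv2.circle(box_,tuple(int(v) for v in c),55,255,-1)
        m&=box_; m=cv2.morphologyEx(m,cv2.MORPH_OPEN,np.ones((3,3)))
        cn=max(cv2.findContours(m,0,1)[0],key=cv2.contourArea)
        M=np.zeros_like(m); cv2.fillPoly(M,[cv2.convexHull(cn)],1)
        cost=lambda p:np.abs(hullmask(f,box(p[0],p[1],p[2]/200,w,l,30),M.shape)-M).sum()
        best=min((minimize(cost,[g[0],g[1],a*200],method="Nelder-Mead",options=dict(initial_simplex=np.array([g[0],g[1],a*200])+np.array([[0,0,0],[15,0,0],[0,15,0],[0,0,30]]))) for a in (-.1,.1)),key=lambda q:q.fun)
        print(n,fn,best.x[:2],best.x[2]/200,best.fun,M.sum(),cv2.minAreaRect(cn)); res.append([*best.x[:2],best.x[2]/200])
    out[n]=res
pickle.dump(out,open("stands.pkl","wb"))
E
```

```text
small top [505.43985715 217.04166827] 1.4735592108511606 219.5625 1175 ((212.76358032226562, 206.4649658203125), (24.400922775268555, 47.85054397583008), 2.726310968399048)
small scene [502.66596333 217.79115497] 1.4585772406792215 178.375 1353 ((243.81858825683594, 261.7212219238281), (50.89299774169922, 27.751266479492188), 48.8140754699707)
large top [505.66348734 -19.22926547] 1.6115334336950593 186.5625 1832 ((298.6502685546875, 197.97686767578125), (60.51876449584961, 29.575124740600586), 81.25383758544922)
large scene [502.82967313 -16.53548416] 1.6101799151551373 269.8125 1629 ((310.53839111328125, 212.6923065185547), (61.57172775268555, 29.953811645507812), 33.6900634765625)
medium top [ 501.25291818 -261.89747678] 1.3674054569222631 231.5 1487 ((386.5, 192.0), (54.0, 27.0), 90.0)
medium scene [ 496.99452118 -259.96918893] 1.4210328806168355 146.125 1119 ((368.2577209472656, 172.31155395507812), (50.60624313354492, 24.031387329101562), 37.87498474121094)
```

```bash
cat > st.py <<'E'
from fit import *
fs=pickle.load(open("f0.pkl","rb"))
t=fs["top"]; sc=fs["scene"]
S={"small":((505,217),67,134),"large":((504,-18),86,170),"medium":((499,-261),77,154)}
def wood(f):
    hsv=cv2.cvtColor(f["image"],cv2.COLOR_BGR2HSV)
    return cv2.inRange(hsv,(8,80,60),(28,255,255))
out={}
for n,(g,w,l) in S.items():
    for fn,f in (("top",t),("scene",sc)):
        m=wood(f); 
        b=hullmask(f,box(g[0],g[1],1.57,w+30,l+30,30),m.shape)>0
        m[~b]=0
        m=cv2.morphologyEx(m,cv2.MORPH_OPEN,np.ones((2,2)))
        cn=max(cv2.findContours(m,0,1)[0],key=cv2.contourArea)
        M=np.zeros_like(m); cv2.fillPoly(M,[cv2.convexHull(cn)],1)
        cost=lambda p:np.abs(hullmask(f,box(p[0],p[1],p[2]/200,w,l,30),M.shape)-M).sum()
        best=min((minimize(cost,[g[0],g[1],a*200],method="Nelder-Mead",options=dict(initial_simplex=np.array([g[0],g[1],a*200])+np.array([[0,0,0],[15,0,0],[0,15,0],[0,0,30]]))) for a in (1.4,1.5,1.6,1.7)),key=lambda q:q.fun)
        print(n,fn,best.x[:2],best.x[2]/200,best.fun,M.sum()); out[n,fn]=[*best.x[:2],best.x[2]/200]
pickle.dump(out,open("stands.pkl","wb"))
def dr(f,fn):
    o=[]
    for n,(g,w,l) in S.items():
        B=box(*out[n,fn],w,l,30); o+=[(B[[0,1,2,3,0]],(255,0,0)),(B[[4,5,6,7,4]],(0,0,255))]
    return o
crop(t,"o1",110,150,310,280,4,dr(t,"top")); crop(t,"o2",280,150,480,280,4,dr(t,"top")); crop(sc,"o3",170,140,430,340,3,dr(sc,"scene"))
E
python3 st.py
```

```text
small top [503.57267218 213.84453916] 1.524588714114401 124.0 1268
small scene [495.56317256 218.09622947] 1.450849204361455 122.625 1422
large top [502.71009986 -21.60932635] 1.6319183738245002 87.625 1941
large scene [497.31338957 -16.0101538 ] 1.6258953415865678 203.4375 1714
medium top [ 497.00154985 -264.47642874] 1.4223664442811996 133.8125 1590
medium scene [ 491.05931591 -257.99695955] 1.440166496626229 104.4375 1174
```

View pics/o1.png

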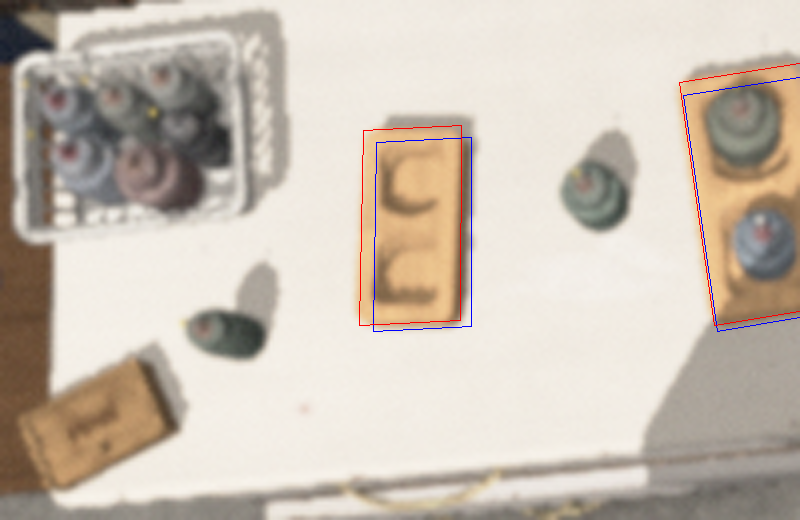

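View pics/o2.png

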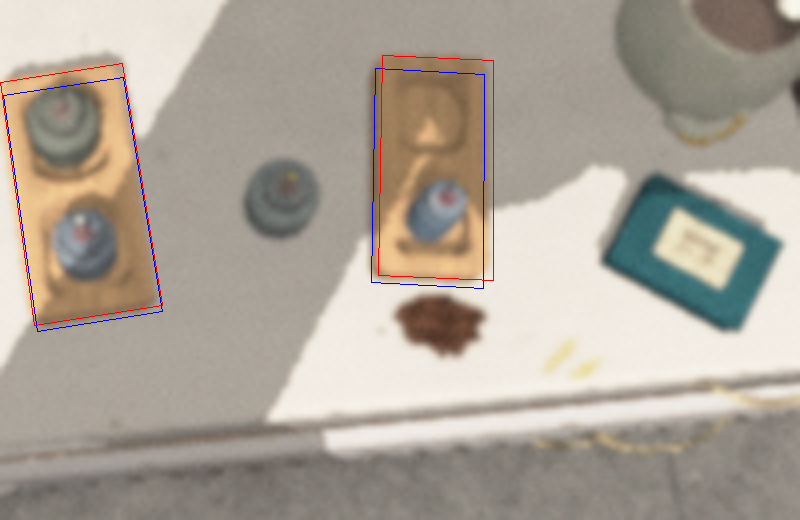

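View pics/o3.png

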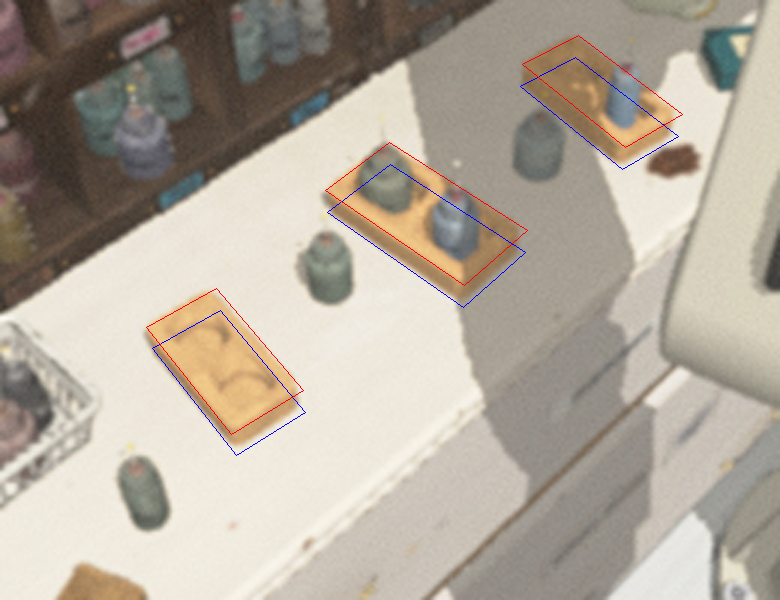

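```bash
python3 - <<'E'
from h import *
fs=pickle.load(open("f0.pkl","rb")); t=fs["top"]; s=fs["scene"]
def t1(X,Y): return (110+(X+.5)/4-.5,150+(Y+.5)/4-.5)
def t2(X,Y): return (280+(X+.5)/4-.5,150+(Y+.5)/4-.5)
def s1(X,Y): return (170+(X+.5)/3-.5,140+(Y+.5)/3-.5)
for n,f,p,z in [("small_a bead",t,t1(185,322),101),("cap",t,t1(208,328),68),("s bead",s,s1(130,446),101),("s cap",s,s1(137,463),68),
("medium_a bead",t,t1(577,174),101),("cap",t,t1(588,187),66),("s bead",s,s1(324,213),101),("s cap",s,s1(327,237),66),
("large_b bead",t,t2(290,175),96),("cap",t,t2(285,188),63),("s cap",s,s1(540,115),63),
("small_b cap",t,t2(447,197),74),("s cap",s,s1(627,68),74),
("medium_b bead",t,t2(82,226),114),("cap",t,t2(84,237),69),("s bead",s,s1(456,163),114),("s cap",s,s1(457,190),69),
("large_a bead",t,t2(62,105),115),("cap",t,t2(62,115),69),("s bead",s,s1(382,120),115),("s cap",s,s1(384,150),69),
("tin",t,t2(692,252),30),("vase",t,t2(700,50),100),
]: print(n,np.round(back(f,p,z)[0]))
E
```

```text
small_a bead [438. 335. 101.]
cap [439. 335.  68.]
s bead [435. 339. 101.]
s cap [440. 336.  68.]
medium_a bead [508.  89. 101.]
cap [508.  88.  66.]
s bead [507.  92. 101.]
s cap [510.  89.  66.]
large_b bead [ 485. -157.   96.]
cap [ 484. -157.   63.]
s cap [ 486. -158.   63.]
small_b cap [ 465. -258.   74.]
s cap [ 463. -259.   74.]
medium_b bead [461. -24. 114.]
cap [463. -23.  69.]
s bead [462. -19. 114.]
s cap [468. -28.  69.]
large_a bead [539. -18. 115.]
cap [546. -16.  69.]
s bead [544. -10. 115.]
s cap [550. -16.  69.]
tin [ 421. -426.   30.]
vase [ 540. -427.  100.]
```

```bash
cat >> h.py <<'E'
from scipy.linalg import logm, expm
def pose(p,R):
    T=np.eye(4); T[:3,:3]=R; T[:3,3]=p; return T
def cur():
    s=r.sense(); return pose(s["eef_pos"],Ro.from_euler("xyz",s["tcp_rot"]).as_matrix()),s
def tgt(x,y,z,psi=None,a=0.785,back=19):
    """grasp point at x,y,z, heading psi, tilt a"""
    if psi is None: psi=np.arctan2(y,x)
    R=(Ro.from_euler("xyz",[np.pi,0,psi-np.pi/2])*Ro.from_rotvec([a,0,0])).as_matrix()
    return pose(np.array([x,y,z])+back*R[:,2],R)
def plan(T,cap=0.035):
    C,s=cur()
    D=np.linalg.inv(C)@T; D[:3,3]/=1000
    L=np.real(logm(D)); v=L[:3,3]; w=np.array([L[2,1],L[0,2],L[1,0]])
    n=int(max(1,np.ceil(np.abs(v).max()/cap),np.ceil(np.linalg.norm(w)/.12)))
    row=np.round(np.r_[v,w]/n,5)
    print("rows",n,"each",row.tolist(),"| straight shift mm",np.round(D[:3,3]*1000,1),"turn",np.round(w,3))
    E=C.copy(); E[:3,3]/=1000
    M=np.zeros((4,4)); M[:3,3]=row[:3]; wx,wy,wz=row[3:]; M[:3,:3]=[[0,-wz,wy],[wz,0,-wx],[-wy,wx,0]]
    P=[]
    for i in range(n): E=E@expm(M); P.append(np.round(E[:3,3]*1000))
    print("path",[p.astype(int).tolist() for p in P[::max(1,n//5)]],"end",P[-1])
def st():
    C,s=cur(); a=s["tcp_rot"]
    print("t",round(s["clock"],2),"tcp",np.round(s["eef_pos"],1),"rpy",np.round(a,3),"G",np.round(C[:3,3]-19*C[:3,2],1),"F",np.round(s["contact_force"],1),"open",round(s["opening"]*85.4,1),"q",np.round(s["qpos"],2))
E
python3 - <<'E'
from h import *
plan(pose([300,-330,330],Ro.from_euler("xyz",[np.pi,0,-1.283-.0-1.571+.45]).as_matrix()))
plan(tgt(455,-255,230))
E
```

```text
rows 10 each [-0.03081, -0.00481, -0.0099, 3e-05, 6e-05, 0.1121] | straight shift mm [-223.3 -194.   -98.9] turn [0.000e+00 1.000e-03 1.121e+00]
path [[175, -568, 241], [181, -506, 261], [200, -447, 281], [232, -394, 300], [275, -349, 320]] end [ 300. -330.  330.]
rows 11 each [-0.03435, -0.02231, 0.00866, 0.06748, 0.02852, 0.06873] | straight shift mm [-241.5 -373.3   14.5] turn [0.742 0.314 0.756]
path [[191, -560, 223], [227, -486, 208], [274, -418, 199], [332, -357, 197], [397, -305, 202], [467, -262, 217]] end [ 467. -262.  217.]
```

Emit:
arm_command(targets=[[-0.031,-0.005,-0.01,0,0,0.112],[-0.031,-0.005,-0.01,0,0,0.112],[-0.031,-0.005,-0.01,0,0,0.112],[-0.031,-0.005,-0.01,0,0,0.112],[-0.031,-0.005,-0.01,0,0,0.112],[-0.031,-0.005,-0.01,0,0,0.112],[-0.031,-0.005,-0.01,0,0,0.112],[-0.031,-0.005,-0.01,0,0,0.112],[-0.031,-0.005,-0.01,0,0,0.112],[-0.031,-0.005,-0.01,0,0,0.112]], fingers=0.056)

```text
clock: 1.08
eef_pos: [286.9, -320.6, 331.9]
tcp_rot: [-3.141, -0.0, -2.408]
contact_force: [0.0, -0.6, 0.1]
opening: 0.652
```

```bash
python3 - <<'E'
from h import *
st(); plan(tgt(440,-250,230))
E
```

```text
t 1.08 tcp [ 286.9 -320.6  331.9] rpy [-3.141 -0.    -2.408] G [ 286.9 -320.6  350.9] F [ 0.  -0.6  0.1] open 55.7 q [-0.84 -0.06  1.89 -0.    1.3   1.56]
rows 8 each [-0.0186, -0.00469, 0.0184, 0.09721, -0.01574, -0.03799] | straight shift mm [-165.3  -62.7  115.4] turn [ 0.778 -0.126 -0.304]
path [[304, -312, 314], [323, -304, 297], [342, -296, 281], [363, -288, 265], [384, -280, 251], [406, -272, 239], [429, -265, 227], [452, -257, 217]] end [ 452. -257.  217.]
```

Emit:
arm_command(targets=[[-0.0186,-0.0047,0.0184,0.097,-0.016,-0.038],[-0.0186,-0.0047,0.0184,0.097,-0.016,-0.038],[-0.0186,-0.0047,0.0184,0.097,-0.016,-0.038],[-0.0186,-0.0047,0.0184,0.097,-0.016,-0.038],[-0.0186,-0.0047,0.0184,0.097,-0.016,-0.038],[-0.0186,-0.0047,0.0184,0.097,-0.016,-0.038],[-0.0186,-0.0047,0.0184,0.097,-0.016,-0.038],[-0.0186,-0.0047,0.0184,0.097,-0.016,-0.038],[0,0,0,0,0,0]])

```text
clock: 1.83
eef_pos: [444.1, -247.2, 211.5]
tcp_rot: [-2.392, 0.002, -2.081]
contact_force: [-1.6, 0.3, -1.7]
opening: 0.657
```

```bash
python3 - <<'E'
from h import *
st(); f=r.grab_frame("wrist"); pickle.dump(f,open("w1.pkl","wb")); print(f["xyz"],f["orientation"])
B=box(497,-262,1.43,77,154,30)
y=np.array([-np.sin(1.43),np.cos(1.43)])
fr=np.array([497,-262])+38*y; bk=np.array([497,-262])-38*y
crop(f,"w1",0,0,640,400,1.25,[(B[[4,5,6,7,4]],(0,0,255)),(circ(*fr,30,33.5),(0,255,0)),(circ(*bk,30,33.5),(0,255,0)),(circ(464,-258,74,14),(255,0,0))])
E
```

```text
t 1.83 tcp [ 444.1 -247.2  211.5] rpy [-2.392e+00  2.000e-03 -2.081e+00] G [ 432.8 -240.9  225.4] F [-1.6  0.3 -1.7] open 56.1 q [-0.51 -0.04  2.42  0.37  0.01  1.2 ]
[ 400.88989634 -223.22470208  359.84845914] [-2.65329106  0.00305218 -2.08253413]Traceback (most recent call last):
  File "<stdin>", line 3, in <module>
NameError: name 'box' is not defined
```

```bash
cat fit.py | sed -n '/^def box/,$p' >> h.py; python3 - <<'E'
from h import *
f=pickle.load(open("w1.pkl","rb"))
B=box(497,-262,1.43,77,154,30)
y=np.array([-np.sin(1.43),np.cos(1.43)])
fr=np.array([497,-262])+38*y; bk=np.array([497,-262])-38*y
print(fr,bk)
crop(f,"w1",0,0,640,400,1.25,[(B[[4,5,6,7,4]],(0,0,255)),(circ(*fr,30,33.5),(0,255,0)),(circ(*bk,30,33.5),(0,255,0)),(circ(464,-258,74,14),(255,0,0))])
E
```

```text
[ 459.37602671 -256.66739898] [ 534.62397329 -267.33260102]
```

View pics/w1.png

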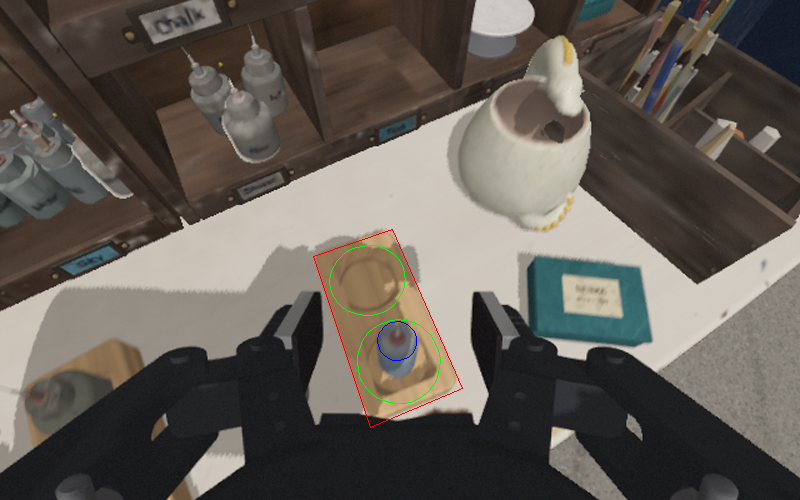

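```bash
python3 - <<'E'
from h import *
T=tgt(464,-258,180,psi=-.5,a=0,back=0); plan(T)
E
```

```text
rows 7 each [-0.00031, -0.00062, 0.00586, -0.10861, -0.00076, -0.00185] | straight shift mm [-2.3 10.9 38.7] turn [-0.76  -0.005 -0.013]
path [[450, -253, 212], [454, -254, 207], [457, -256, 202], [459, -257, 197], [462, -257, 191], [463, -258, 186], [464, -258, 180]] end [ 464. -258.  180.]
```

Emit:
arm_command(targets=[[0,-0.0006,0.0059,-0.1086,-0.0008,-0.0018],[0,-0.0006,0.0059,-0.1086,-0.0008,-0.0018],[0,-0.0006,0.0059,-0.1086,-0.0008,-0.0018],[0,-0.0006,0.0059,-0.1086,-0.0008,-0.0018],[0,-0.0006,0.0059,-0.1086,-0.0008,-0.0018],[0,-0.0006,0.0059,-0.1086,-0.0008,-0.0018],[0,-0.0006,0.0059,-0.1086,-0.0008,-0.0018],[0,0,0,0,0,0]])

```text
clock: 2.55
eef_pos: [472.9, -263.2, 187.9]
tcp_rot: [-3.079, 0.007, -2.067]
contact_force: [0.7, 0.3, -0.5]
opening: 0.657
```

```bash
python3 - <<'E'
from h import *
st(); f=r.grab_frame("wrist"); pickle.dump(f,open("w2.pkl","wb"))
T=tgt(464,-258,48,psi=-.5,a=0,back=0); plan(T)
crop(f,"w2",0,0,640,400,1.25,[(circ(464,-258,74,14),(255,0,0)),(circ(464,-258,114,2),(0,255,0))])
E
```

```text
t 2.55 tcp [ 472.9 -263.2  187.9] rpy [-3.079  0.007 -2.067] G [ 471.8 -262.7  206.9] F [ 0.7  0.3 -0.5] open 56.1 q [-0.52  0.24  1.9   0.01  0.94  1.55]
rows 4 each [0.00013, 0.00337, 0.03478, -0.01654, 0.00194, 0.00102] | straight shift mm [  1.   18.1 138.6] turn [-0.066  0.008  0.004]
path [[471, -262, 153], [469, -261, 118], [467, -259, 83], [464, -258, 48]] end [ 464. -258.   48.]
```

View pics/w2.png

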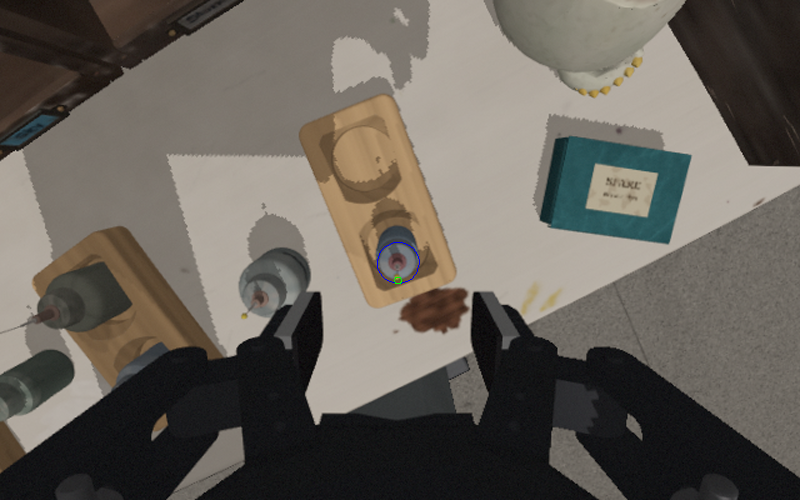

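```bash
python3 - <<'E'
from h import *
f=pickle.load(open("w2.pkl","rb"))
B=box(497,-262,1.43,77,154,30)
y=np.array([-np.sin(1.43),np.cos(1.43)])
fr=np.array([497,-262])+38*y; bk=np.array([497,-262])-38*y
crop(f,"w2b",180,50,400,270,3,[(B[[4,5,6,7,4]],(0,0,255)),(circ(*fr,30,33.5),(0,255,0)),(circ(*bk,30,33.5),(0,255,0)),(circ(*bk,5,25.5),(255,255,0))])
plan(tgt(464,-258,150,psi=-.5,a=0,back=0))
E
```

```text
rows 2 each [5e-05, 0.00506, 0.01857, -0.03308, 0.00389, 0.00204] | straight shift mm [ 0.2 11.3 36.8] turn [-0.066  0.008  0.004]
path [[468, -260, 169], [464, -258, 150]] end [ 464. -258.  150.]
```

View pics/w2b.png

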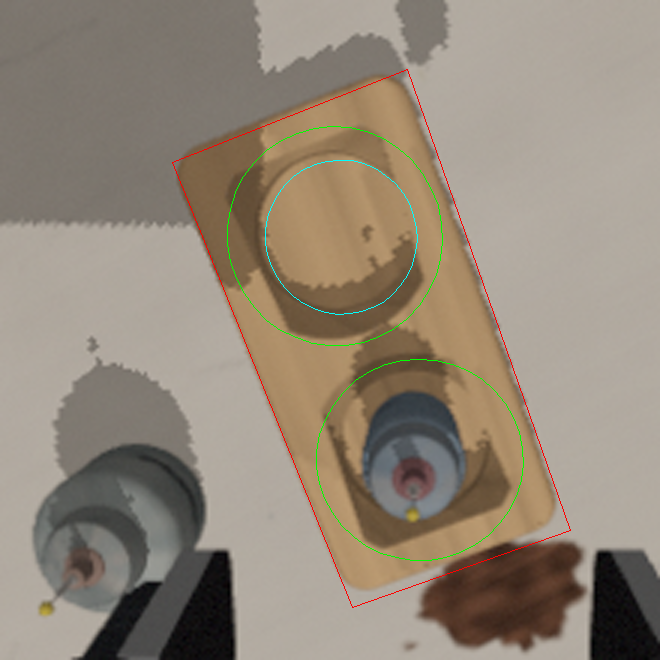

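Emit:
arm_command(targets=[[0,0.005,0.0186,-0.033,0.004,0.002],[0,0.005,0.0186,-0.033,0.004,0.002],[0,0,0,0,0,0],[0,0,0,0,0,0]])

```text
clock: 2.93
eef_pos: [461.6, -255.4, 149.3]
tcp_rot: [3.14, 0.001, -2.069]
contact_force: [0.5, -0.7, 0.0]
opening: 0.653
```

```bash
python3 - <<'E'
from h import *
st(); plan(tgt(464,-258,48,psi=-.5,a=0,back=0))
E
```

```text
t 2.93 tcp [ 461.6 -255.4  149.3] rpy [ 3.140e+00  1.000e-03 -2.069e+00] G [ 461.6 -255.4  168.3] F [ 0.5 -0.7  0. ] open 55.7 q [-0.51  0.3   1.92  0.    0.93  1.56]
rows 3 each [0.00041, -0.00116, 0.03378, 0.00064, 0.00037, 0.00049] | straight shift mm [  1.3  -3.6 101.3] turn [0.002 0.001 0.001]
path [[462, -256, 116], [463, -257, 82], [464, -258, 48]] end [ 464. -258.   48.]
```

Emit:
arm_command(targets=[[0.0004,-0.0012,0.02,0,0,0],[0.0004,-0.0012,0.02,0,0,0],[0.0004,-0.0012,0.02,0,0,0],[0,0,0.02,0,0,0],[0,0,0.021,0,0,0],[0,0,0,0,0,0],[0,0,0,0,0,0]])

```text
clock: 3.52
eef_pos: [464.4, -257.6, 49.1]
tcp_rot: [3.139, 0.002, -2.069]
contact_force: [-0.2, -1.3, 1.0]
opening: 0.659
```

Emit:
arm_command(targets=[[0,0,0,0,0,0],[0,0,0,0,0,0],[0,0,0,0,0,0],[0,0,0,0,0,0],[0,0,0,0,0,0],[0,0,0,0,0,0]], fingers=0.02, squeeze=30)

```text
clock: 4.02
eef_pos: [465.8, -258.2, 50.2]
tcp_rot: [3.141, 0.002, -2.068]
contact_force: [-1.1, 0.8, 9.9]
opening: 0.338
```

```bash
python3 - <<'E'
from h import *
st(); f=r.grab_frame("wrist")
crop(f,"w3",0,0,640,400,1.25)
C,_=cur(); T=C.copy(); T[2,3]+=150; plan(T)
E
```

```text
t 4.02 tcp [ 465.8 -258.2   50.2] rpy [ 3.141e+00  2.000e-03 -2.068e+00] G [ 465.8 -258.2   69.2] F [-1.1  0.8  9.9] open 28.9 q [-0.51  0.46  1.96  0.    0.72  1.56]
rows 5 each [-5e-05, 2e-05, -0.03, -0.0, -0.0, -0.0] | straight shift mm [-3.0e-01  1.0e-01 -1.5e+02] turn [-0. -0. -0.]
path [[466, -258, 80], [466, -258, 110], [466, -258, 140], [466, -258, 170], [466, -258, 200]] end [ 466. -258.  200.]
```

View pics/w3.png

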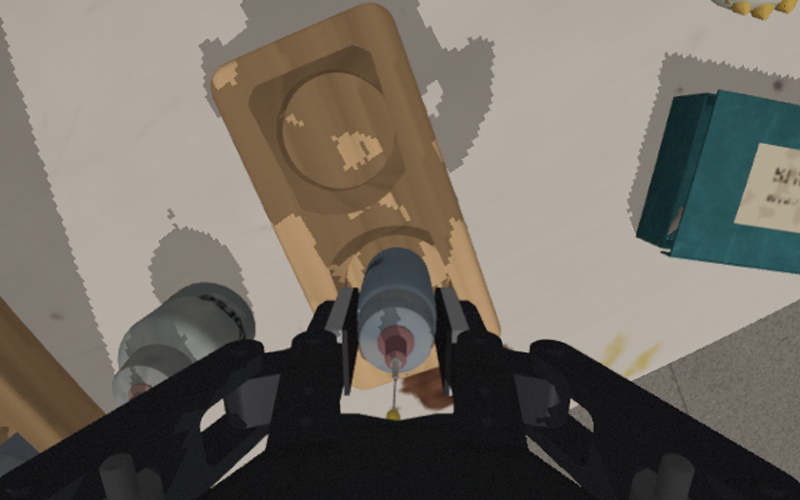

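Emit:
arm_command(targets=[[0,0,-0.015,0,0,0],[0,0,-0.025,0,0,0],[0,0,-0.03,0,0,0],[0,0,-0.03,0,0,0],[0,0,-0.03,0,0,0],[0,0,-0.03,0,0,0],[0,0,0,0,0,0],[0,0,0,0,0,0]])

```text
clock: 4.73
eef_pos: [466.2, -258.7, 211.0]
tcp_rot: [-3.14, 0.002, -2.069]
contact_force: [-0.6, -0.5, -0.5]
opening: 0.333
```

```bash
python3 - <<'E'
from h import *
st(); f=r.grab_frame("wrist")
crop(f,"w4",0,0,640,400,1.25)
f=r.grab_frame("scene"); crop(f,"s4",250,80,450,260,4)
plan(tgt(534,214,205,a=0,back=0))
E
```

```text
t 4.73 tcp [ 466.2 -258.7  211. ] rpy [-3.140e+00  2.000e-03 -2.069e+00] G [ 466.2 -258.7  230. ] F [-0.6 -0.5 -0.5] open 28.5 q [-0.51  0.23  1.85  0.    1.06  1.56]
rows 15 each [-0.03271, -0.00288, 0.00025, 0.00019, 0.00023, -0.05859] | straight shift mm [-447.6  164.3    4.7] turn [ 0.003  0.003 -0.879]
path [[482, -230, 208], [524, -141, 207], [549, -46, 207], [558, 52, 206], [549, 150, 206]] end [534. 214. 205.]
```

View pics/w4.png

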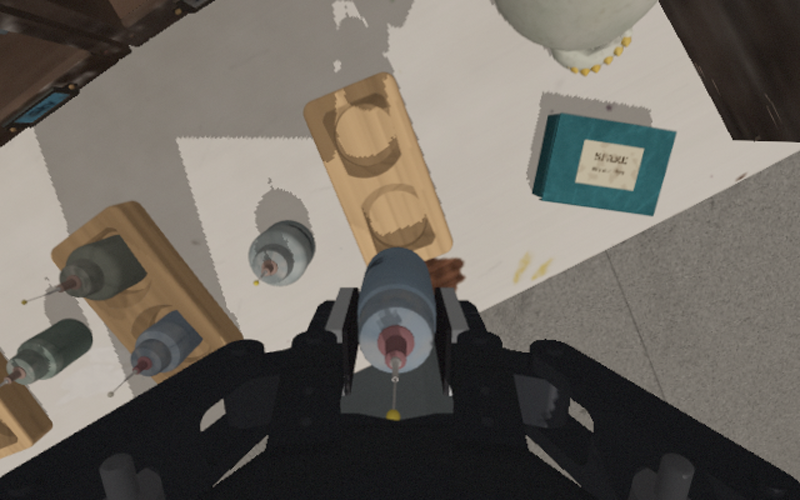

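View pics/s4.png

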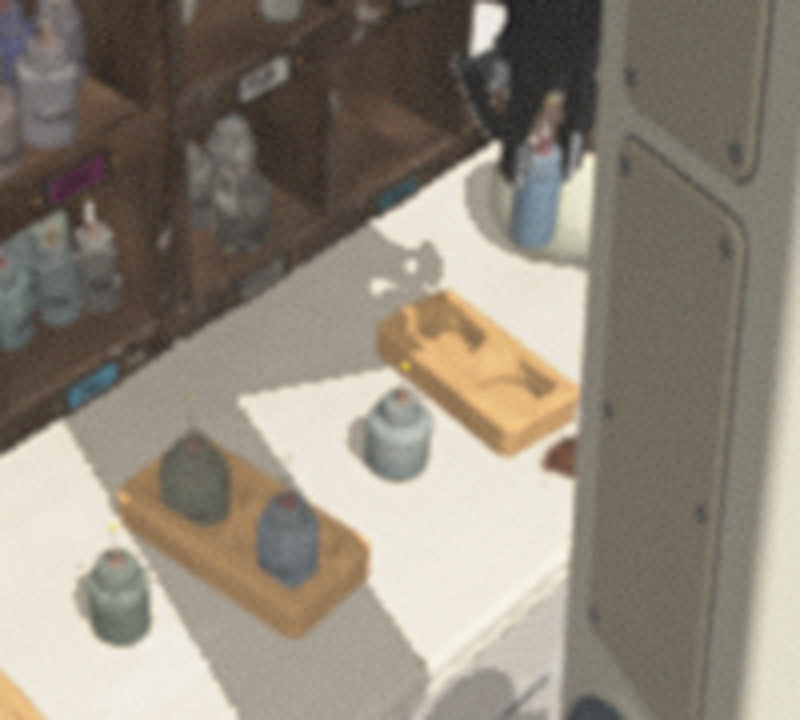

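Emit:
arm_command(targets=[[-0.02,-0.002,0,0,0,-0.035],[-0.0327,-0.0029,0,0,0,-0.0586],[-0.0327,-0.0029,0,0,0,-0.0586],[-0.0327,-0.0029,0,0,0,-0.0586],[-0.0327,-0.0029,0,0,0,-0.0586],[-0.0327,-0.0029,0,0,0,-0.0586],[-0.0327,-0.0029,0,0,0,-0.0586],[-0.0327,-0.0029,0,0,0,-0.0586],[-0.0327,-0.0029,0,0,0,-0.0586],[-0.0327,-0.0029,0,0,0,-0.0586],[-0.0327,-0.0029,0,0,0,-0.0586],[-0.0327,-0.0029,0,0,0,-0.0586],[-0.0327,-0.0029,0,0,0,-0.0586],[-0.0327,-0.0029,0,0,0,-0.0586],[-0.0327,-0.0029,0,0,0,-0.0586],[-0.0127,-0.0009,0,0,0,-0.0236],[0,0,0,0,0,0],[0,0,0,0,0,0],[0,0,0,0,0,0]])

```text
clock: 6.42
eef_pos: [548.2, 210.1, 209.0]
tcp_rot: [3.139, 0.004, -1.191]
contact_force: [0.2, 0.2, -0.0]
opening: 0.339
```

```bash
python3 - <<'E'
from h import *
st(); f=r.grab_frame("wrist"); pickle.dump(f,open("w5.pkl","wb"))
c=np.array([503,215]); a=1.51
B=box(*c,a,67,134,30); y=np.array([-np.sin(a),np.cos(a)]); fr=c+33*y; bk=c-33*y; print(fr,bk)
crop(f,"w5",0,0,640,400,1.25,[(B[[4,5,6,7,4]],(0,0,255)),(B[[0,1,2,3,0]],(255,0,0)),(circ(*fr,30,28.5),(0,255,0)),(circ(*bk,30,28.5),(0,255,0)),(circ(*bk,5,20.5),(255,255,0)),(circ(*fr,5,20.5),(255,255,0))])
E
```

```text
t 6.42 tcp [548.2 210.1 209. ] rpy [ 3.139  0.004 -1.191] G [548.2 210.1 228. ] F [ 0.2  0.2 -0. ] open 29.0 q [0.36 0.32 1.74 0.   1.09 1.55]
[470.06096841 217.00504308] [535.93903159 212.99495692]
```

View pics/w5.png

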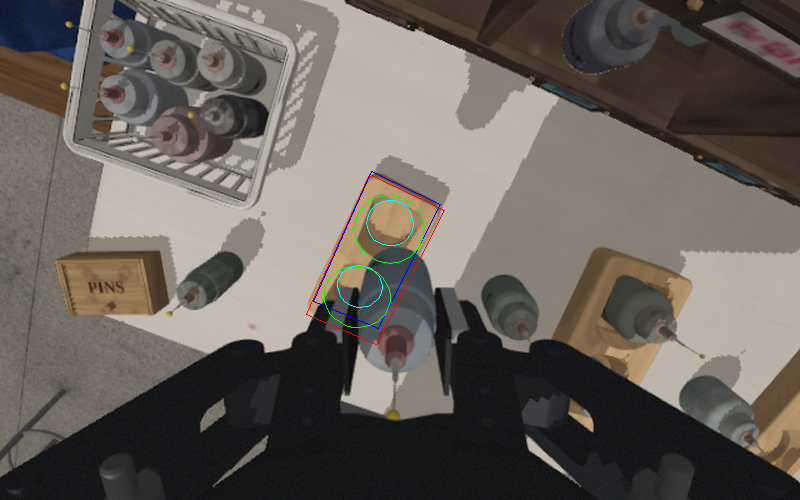

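```bash
python3 - <<'E'
from h import *
f=pickle.load(open("w5.pkl","rb"))
c=np.array([503,215]); a=1.51
B=box(*c,a,67,134,30); y=np.array([-np.sin(a),np.cos(a)]); fr=c+33*y; bk=c-33*y
crop(f,"w5b",230,120,370,270,5,[(B[[4,5,6,7,4]],(0,0,255)),(circ(*bk,30,28.5),(0,255,0)),(circ(*bk,5,20.5),(255,255,0))])
E
```

```text
(no output)
```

View pics/w5b.png

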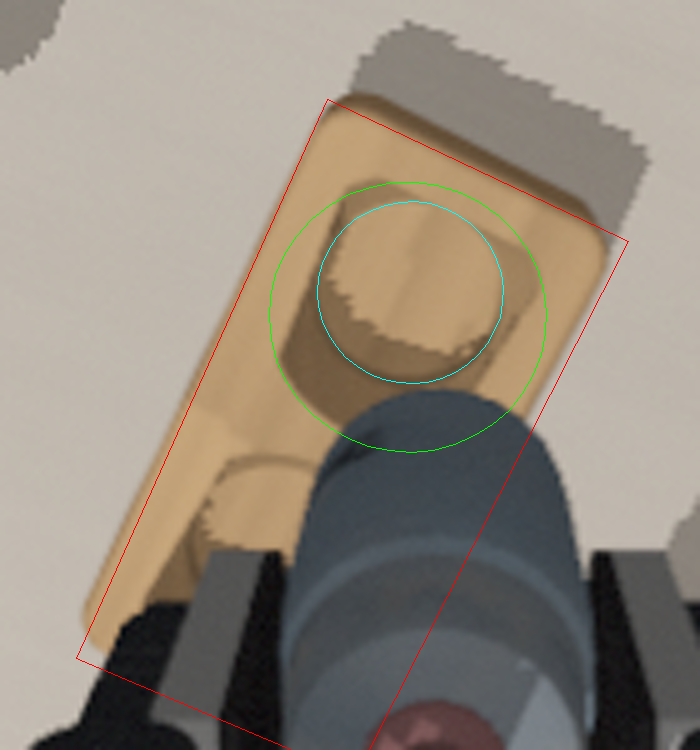

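```bash
python3 - <<'E'
from h import *
plan(tgt(537,215,110,psi=.38,a=0,back=0))
E
```

```text
rows 3 each [-0.00289, 0.00286, 0.03307, 0.00074, 0.00137, -0.00012] | straight shift mm [-8.5  8.5 99.2] turn [ 0.002  0.004 -0.   ]
path [[545, 212, 176], [541, 213, 143], [537, 215, 110]] end [537. 215. 110.]
```

Emit:
arm_command(targets=[[-0.0029,0.0029,0.025,0,0,0],[-0.0029,0.0029,0.025,0,0,0],[-0.0029,0.0029,0.025,0,0,0],[0,0,0.024,0,0,0],[0,0,0,0,0,0],[0,0,0,0,0,0],[0,0,0,0,0,0]])

```text
clock: 7.05
eef_pos: [537.8, 216.0, 111.9]
tcp_rot: [-3.142, 0.004, -1.191]
contact_force: [0.1, -0.3, -0.2]
opening: 0.335
```

```bash
python3 - <<'E'
from h import *
st(); plan(tgt(537,215,52,psi=.38,a=0,back=0))
f=r.grab_frame("wrist"); crop(f,"w6",180,50,460,350,2.0)
E
```

```text
t 7.05 tcp [537.8 216.  111.9] rpy [-3.142  0.004 -1.191] G [537.9 215.9 130.9] F [ 0.1 -0.3 -0.2] open 28.6 q [0.38 0.42 1.83 0.01 0.89 1.56]
rows 2 each [0.00037, 0.00058, 0.02997, -4e-05, 0.0022, 1e-05] | straight shift mm [ 0.9  1.2 59.9] turn [-0.     0.004  0.   ]
path [[537, 216, 82], [537, 215, 52]] end [537. 215.  52.]
```

View pics/w6.png

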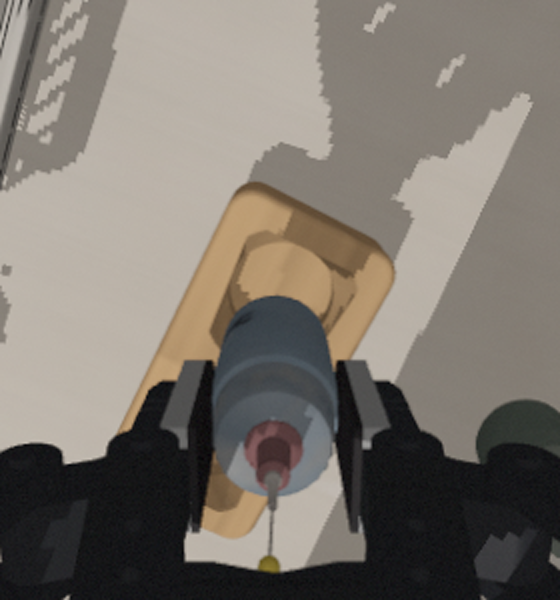

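Emit:
arm_command(targets=[[0.0004,0.0006,0.015,0,0,0],[0.0004,0.0006,0.015,0,0,0],[0,0,0.012,0,0,0],[0,0,0.01,0,0,0],[0,0,0.007,0,0,0],[0,0,0,0,0,0],[0,0,0,0,0,0]])

```text
clock: 7.68
eef_pos: [535.9, 215.6, 51.8]
tcp_rot: [3.14, 0.004, -1.189]
contact_force: [0.6, 0.3, -0.6]
opening: 0.337
```

```bash
python3 - <<'E'
from h import *
st()
f=r.grab_frame("wrist"); crop(f,"w7",180,50,460,350,2.0)
E
```

```text
t 7.68 tcp [535.9 215.6  51.8] rpy [ 3.14   0.004 -1.189] G [536.  215.5  70.8] F [ 0.6  0.3 -0.6] open 28.8 q [0.38 0.51 1.86 0.01 0.77 1.56]
```

View pics/w7.png

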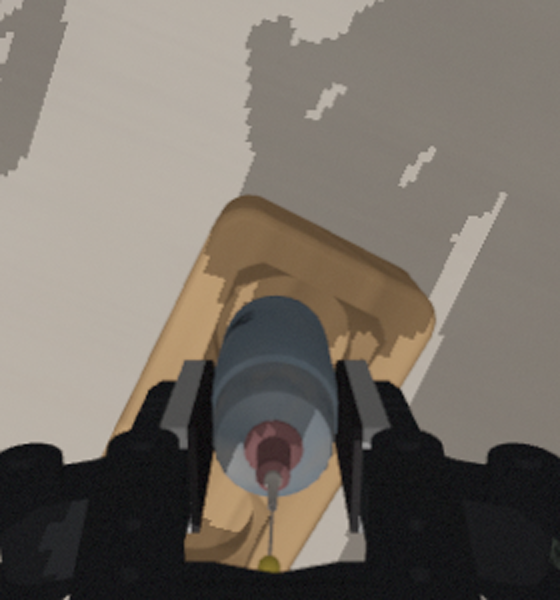

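Emit:
arm_command(targets=[[0,0,0.002,0,0,0],[0,0,0.001,0,0,0],[0,0,0,0,0,0]])

```text
clock: 7.98
eef_pos: [536.9, 216.0, 50.3]
tcp_rot: [-3.14, 0.004, -1.189]
contact_force: [-2.4, -0.7, 9.7]
opening: 0.335
```

Emit:
arm_command(targets=[[0,0,0,0,0,0],[0,0,0,0,0,0],[0,0,0,0,0,0],[0,0,0,0,0,0]], fingers=0.054)

```text
clock: 8.32
eef_pos: [535.8, 215.6, 48.8]
tcp_rot: [3.14, 0.005, -1.189]
contact_force: [-0.6, 0.4, -1.0]
opening: 0.633
```

Emit:
arm_command(targets=[[0,0,-0.01,0,0,0],[0,0,-0.02,0,0,0],[0,0,-0.03,0,0,0],[0,0,-0.03,0,0,0],[0,0,-0.03,0,0,0],[0,0,-0.03,0,0,0],[0,0,0,0,0,0]], fingers=0.06)

```text
clock: 8.9
eef_pos: [539.2, 216.1, 205.5]
tcp_rot: [-3.133, 0.004, -1.189]
contact_force: [1.4, 0.5, 0.6]
opening: 0.703
```

```bash
python3 - <<'E'
from h import *
st()
f=r.grab_frame("wrist"); pickle.dump(f,open("w8.pkl","wb")); crop(f,"w8",0,0,640,400,1.25)
plan(tgt(463,-22,200,a=0,back=0,psi=0))
E
```

```text
t 8.9 tcp [539.2 216.1 205.5] rpy [-3.133  0.004 -1.189] G [539.1 216.  224.5] F [1.4 0.5 0.6] open 60.0 q [0.38 0.31 1.76 0.01 1.07 1.56]
rows 7 each [0.0315, 0.01709, 0.00029, -0.00065, 0.00078, 0.05448] | straight shift mm [192.7 158.3   1.1] turn [-0.005  0.005  0.381]
path [[533, 180, 202], [526, 145, 202], [517, 110, 201], [506, 76, 201], [494, 43, 201], [479, 10, 200], [463, -22, 200]] end [463. -22. 200.]
```

View pics/w8.png

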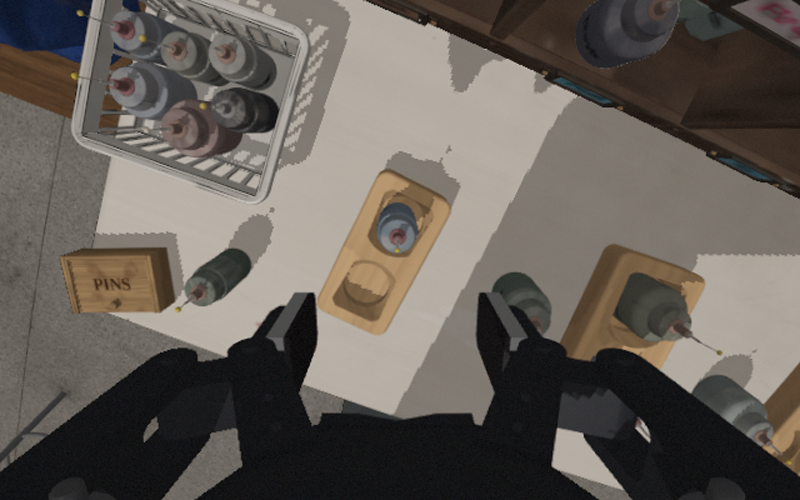

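```bash
python3 - <<'E'
from h import *
f=pickle.load(open("w8.pkl","rb"))
print("front floor",back(f,(368.5/1.25,283/1.25),5), "cap",back(f,(397/1.25,238/1.25),74))
c=np.array([504,215.5]); a=1.51
y=np.array([-np.sin(a),np.cos(a)]); fr=c+33*y; bk=c-33*y;print(fr,bk)
crop(f,"w8b",230,120,390,280,5,[(circ(*fr,30,28.5),(0,255,0)),(circ(*fr,5,20.5),(255,255,0)),(circ(*bk,30,28.5),(0,255,0))])
E
```

```text
front floor [[470.7881427  217.30300835   5.        ]] cap [[535.51865399 215.06407051  74.        ]]
[471.06096841 217.50504308] [536.93903159 213.49495692]
```

View pics/w8b.png

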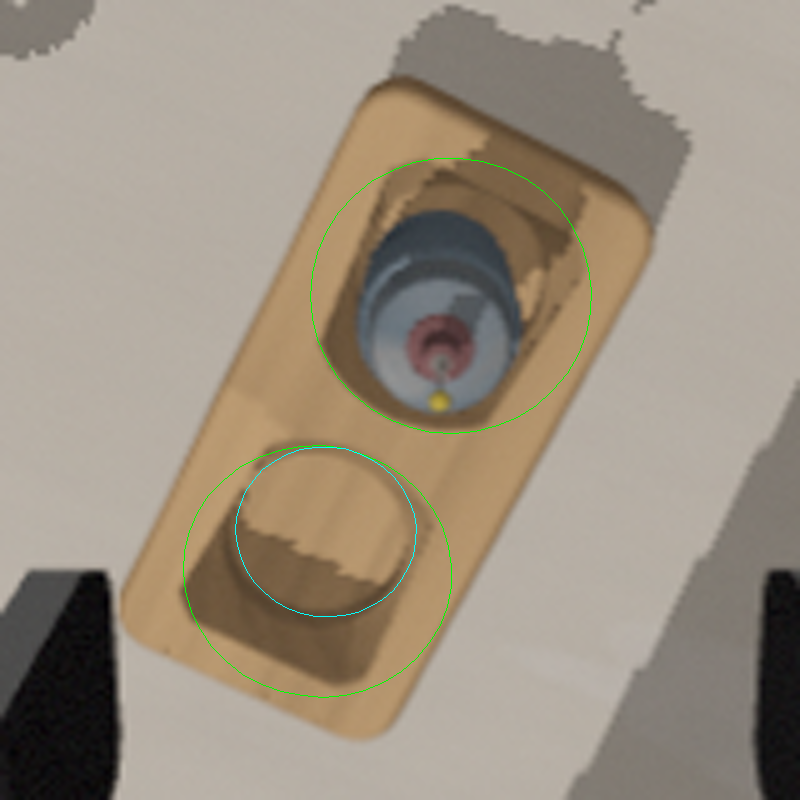

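Emit:
arm_command(targets=[[0.02,0.011,0,0,0,0.0345],[0.0315,0.017,0,0,0,0.0545],[0.0315,0.017,0,0,0,0.0545],[0.0315,0.017,0,0,0,0.0545],[0.0315,0.017,0,0,0,0.0545],[0.0315,0.017,0,0,0,0.0545],[0.0315,0.017,0,0,0,0.0545],[0.0115,0.006,0,0,0,0.02],[0,0,0,0,0,0],[0,0,0,0,0,0],[0,0,0,0,0,0]])

```text
clock: 9.87
eef_pos: [467.9, -24.0, 197.9]
tcp_rot: [3.139, 0.004, -1.57]
contact_force: [0.9, 0.3, 0.1]
opening: 0.699
```

```bash
python3 - <<'E'
from h import *
st()
f=r.grab_frame("wrist"); pickle.dump(f,open("w9.pkl","wb"))
c=np.array([504,-19]); a=1.63
B=box(*c,a,86,170,30); y=np.array([-np.sin(a),np.cos(a)]); fr=c+42*y; bk=c-42*y;print(fr,bk)
crop(f,"w9",0,0,640,400,1.25,[(B[[4,5,6,7,4]],(0,0,255)),(circ(*fr,30,38),(0,255,0)),(circ(*bk,30,38),(0,255,0)),(circ(463,-23,69,15),(255,0,0)),(circ(508,89,66,15),(255,0,0))])
E
```

```text
t 9.87 tcp [467.9 -24.  197.9] rpy [ 3.139  0.004 -1.57 ] G [468.  -24.1 216.9] F [0.9 0.3 0.1] open 59.7 q [-0.06  0.15  1.99  0.    1.01  1.51]
[462.07358508 -21.48510194] [545.92641492 -16.51489806]
```

View pics/w9.png

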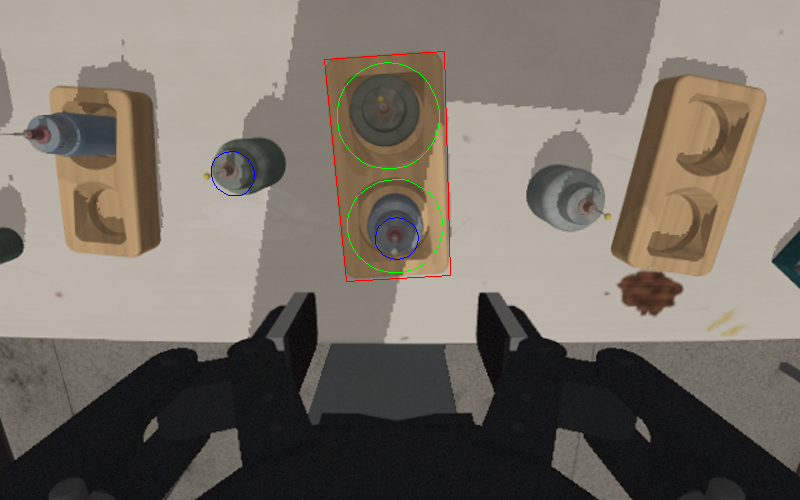

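```bash
python3 - <<'E'
from h import *
f=pickle.load(open("w9.pkl","rb"))
print(back(f,(396/1.25,237/1.25),69),back(f,(231/1.25,171/1.25),66),back(f,(589/1.25,207/1.25),63))
plan(tgt(463.5,-22.5,59,a=0,back=0,psi=0))
E
```

```text
[[463.89211574 -22.89420962  69.        ]] [[509.66315753  89.75860379  66.        ]] [[ 484.27236619 -158.98587327   63.        ]]
rows 4 each [-0.00025, 0.00108, 0.03472, 0.00074, 0.001, 0.00025] | straight shift mm [ -0.7   4.1 138.9] turn [0.003 0.004 0.001]
path [[467, -23, 163], [466, -23, 128], [465, -23, 94], [464, -23, 59]] end [464. -23.  59.]
```

Emit:
arm_command(targets=[[0,0.002,0.02,0,0,0],[0,0.002,0.02,0,0,0],[0,0,0.025,0,0,0],[0,0,0.025,0,0,0],[0,0,0.025,0,0,0],[0,0,0.015,0,0,0],[0,0,0.009,0,0,0],[0,0,0,0,0,0],[0,0,0,0,0,0]])

```text
clock: 10.67
eef_pos: [463.6, -23.4, 59.1]
tcp_rot: [3.138, 0.004, -1.57]
contact_force: [0.4, -0.2, 0.4]
opening: 0.7
```

Emit:
arm_command(targets=[[0,0,0,0,0,0],[0,0,0,0,0,0],[0,0,0,0,0,0],[0,0,0,0,0,0],[0,0,0,0,0,0],[0,0,0,0,0,0]], fingers=0.018)

```text
clock: 11.17
eef_pos: [464.3, -24.0, 60.2]
tcp_rot: [3.141, 0.004, -1.571]
contact_force: [-0.7, 1.7, 5.9]
opening: 0.308
```

```bash
python3 - <<'E'
from h import *
st()
f=r.grab_frame("wrist"); crop(f,"w10",100,50,540,400,1.7)
E
```

```text
t 11.17 tcp [464.3 -24.   60.2] rpy [ 3.141  0.004 -1.571] G [464.3 -24.   79.2] F [-0.7  1.7  5.9] open 26.3 q [-0.06  0.36  2.1   0.01  0.68  1.51]
```

View pics/w10.png

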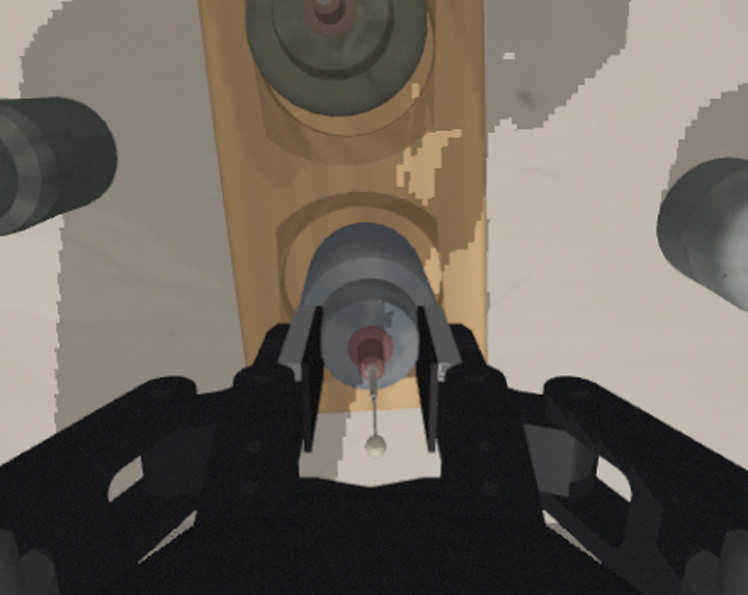

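Emit:
arm_command(targets=[[0,0,-0.01,0,0,0],[0,0,-0.02,0,0,0],[0,0,-0.03,0,0,0],[0,0,-0.03,0,0,0],[0,0,-0.03,0,0,0],[0,0,-0.03,0,0,0],[0,0,0,0,0,0],[0,0,0,0,0,0]], squeeze=40)

```text
clock: 11.88
eef_pos: [464.8, -24.7, 211.5]
tcp_rot: [-3.14, 0.003, -1.571]
contact_force: [-0.8, -0.5, -1.1]
opening: 0.303
```

```bash
python3 - <<'E'
from h import *
st()
f=r.grab_frame("wrist"); crop(f,"w11",100,50,540,400,1.7)
plan(tgt(535,-268,210,a=0,back=0))
E
```

```text
t 11.88 tcp [464.8 -24.7 211.5] rpy [-3.140e+00  3.000e-03 -1.571e+00] G [464.8 -24.8 230.5] F [-0.8 -0.5 -1.1] open 25.9 q [-0.06  0.12  1.98  0.    1.03  1.51]
rows 7 each [0.03177, -0.01807, -8e-05, 0.00027, 0.00047, 0.0663] | straight shift mm [243.3 -71.3  -1.1] turn [0.002 0.003 0.464]
path [[481, -57, 210], [496, -90, 210], [508, -125, 210], [518, -160, 210], [526, -195, 210], [532, -232, 210], [535, -268, 210]] end [ 535. -268.  210.]
```

View pics/w11.png

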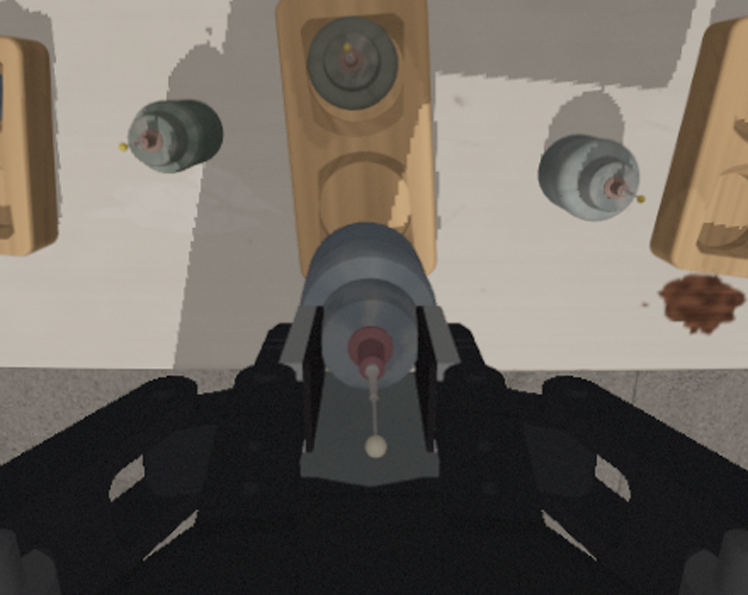

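Emit:
arm_command(targets=[[0.015,-0.009,0,0,0,0.03],[0.026,-0.0148,0,0,0,0.0543],[0.026,-0.0148,0,0,0,0.0543],[0.026,-0.0148,0,0,0,0.0543],[0.026,-0.0148,0,0,0,0.0543],[0.026,-0.0148,0,0,0,0.0543],[0.026,-0.0148,0,0,0,0.0543],[0.026,-0.0148,0,0,0,0.0543],[0.0254,-0.0139,0,0,0,0.054],[0,0,0,0,0,0],[0,0,0,0,0,0],[0,0,0,0,0,0]])

```text
clock: 12.93
eef_pos: [540.6, -265.0, 206.5]
tcp_rot: [3.134, 0.002, -2.035]
contact_force: [0.2, 0.8, -0.4]
opening: 0.303
```

```bash
python3 - <<'E'
from h import *
st()
f=r.grab_frame("wrist"); pickle.dump(f,open("w12.pkl","wb"))
bk=(535,-267.5)
crop(f,"w12",150,50,470,350,2.4,[(circ(*bk,30,33.5),(0,255,0)),(circ(*bk,5,25.5),(255,255,0))])
plan(tgt(536,-268,120,a=0,back=0))
E
```

```text
t 12.93 tcp [ 540.6 -265.   206.5] rpy [ 3.134e+00  2.000e-03 -2.035e+00] G [ 540.7 -265.1  225.5] F [ 0.2  0.8 -0.4] open 25.8 q [-0.46  0.35  1.7   0.    1.1   1.57]
rows 3 each [0.00177, 0.00085, 0.02896, 0.00219, 0.00079, 8e-05] | straight shift mm [ 5.4  2.3 86.9] turn [0.007 0.002 0.   ]
path [[539, -266, 178], [538, -267, 149], [536, -268, 120]] end [ 536. -268.  120.]
```

View pics/w12.png

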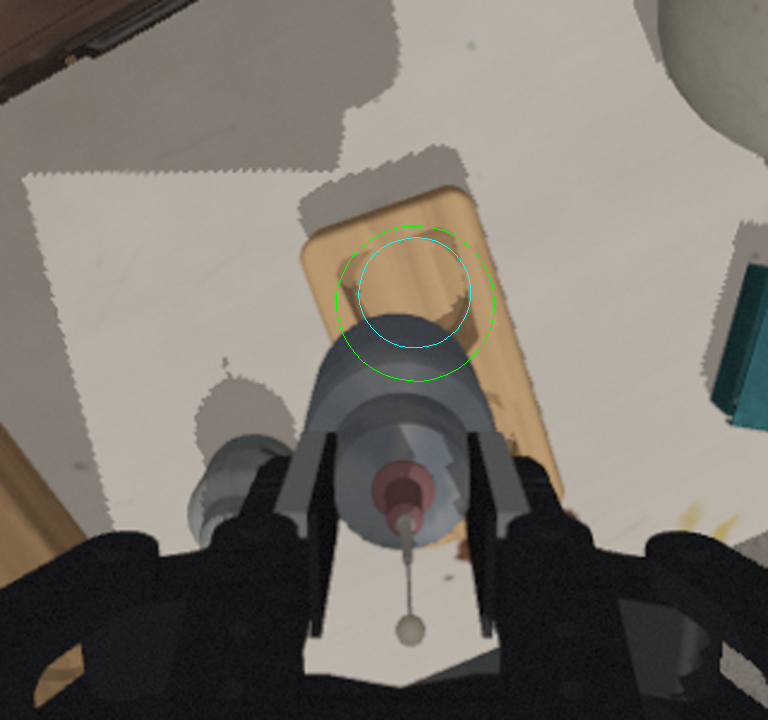

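Emit:
arm_command(targets=[[0.0018,0.0008,0.022,0,0,0],[0.0018,0.0008,0.022,0,0,0],[0.0018,0.0008,0.022,0,0,0],[0,0,0.02,0,0,0],[0,0,0,0,0,0],[0,0,0,0,0,0]])

```text
clock: 13.48
eef_pos: [536.1, -267.8, 121.3]
tcp_rot: [3.135, 0.002, -2.034]
contact_force: [0.5, 0.9, 0.3]
opening: 0.302
```

```bash
python3 - <<'E'
from h import *
st()
plan(tgt(536,-268,62,a=0,back=0))
E
```

```text
t 13.48 tcp [ 536.1 -267.8  121.3] rpy [ 3.135e+00  2.000e-03 -2.034e+00] G [ 536.2 -267.9  140.3] F [0.5 0.9 0.3] open 25.8 q [-0.47  0.44  1.78  0.    0.93  1.57]
rows 2 each [0.00017, -9e-05, 0.02964, 0.00344, 0.00111, 0.0004] | straight shift mm [ 0.4 -0.4 59.3] turn [0.007 0.002 0.001]
path [[536, -268, 92], [536, -268, 62]] end [ 536. -268.   62.]
```

Emit:
arm_command(targets=[[0,0,0.015,0,0,0],[0,0,0.015,0,0,0],[0,0,0.012,0,0,0],[0,0,0.01,0,0,0],[0,0,0.005,0,0,0],[0,0,0.002,0,0,0],[0,0,0.001,0,0,0],[0,0,0,0,0,0]])

```text
clock: 14.15
eef_pos: [537.0, -269.1, 62.3]
tcp_rot: [3.138, 0.002, -2.035]
contact_force: [0.1, 0.5, 1.0]
opening: 0.302
```

Emit:
arm_command(targets=[[0,0,0.0015,0,0,0],[0,0,0.001,0,0,0],[0,0,0,0,0,0]])

```text
clock: 14.4
eef_pos: [537.5, -269.3, 60.3]
tcp_rot: [3.139, 0.002, -2.035]
contact_force: [-0.7, 0.5, 3.0]
opening: 0.301
```

```bash
python3 - <<'E'
from h import *
st()
f=r.grab_frame("wrist"); crop(f,"w13",150,50,470,350,2.4)
E
```

```text
t 14.4 tcp [ 537.5 -269.3   60.3] rpy [ 3.139e+00  2.000e-03 -2.035e+00] G [ 537.5 -269.3   79.3] F [-0.7  0.5  3. ] open 25.7 q [-0.47  0.52  1.81  0.    0.81  1.56]
```

View pics/w13.png

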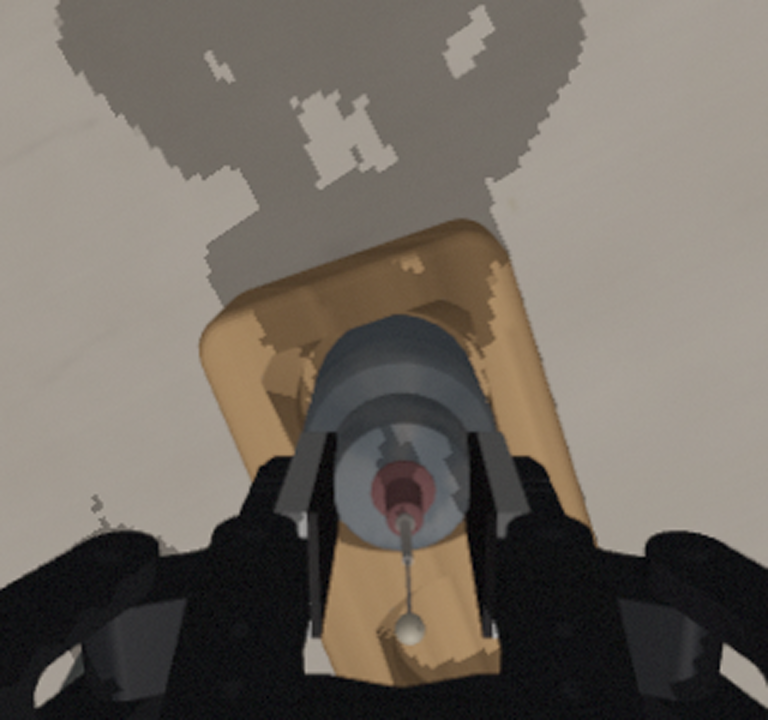

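Contact at the pick-up height; the bottle is inside the well. Release and rise.

Emit:
arm_command(targets=[[0,0,0,0,0,0],[0,0,0,0,0,0],[0,0,0,0,0,0],[0,0,0,0,0,0]], fingers=0.055)

```text
clock: 14.78
eef_pos: [536.6, -268.9, 59.3]
tcp_rot: [3.137, 0.002, -2.035]
contact_force: [-0.4, -0.0, -0.3]
opening: 0.645
```

Emit:
arm_command(targets=[[0,0,-0.01,0,0,0],[0,0,-0.02,0,0,0],[0,0,-0.03,0,0,0],[0,0,-0.03,0,0,0],[0,0,-0.03,0,0,0],[0,0,-0.03,0,0,0],[0,0,0,0,0,0]], fingers=0.07)

```text
clock: 15.37
eef_pos: [540.0, -271.0, 216.5]
tcp_rot: [-3.136, 0.002, -2.035]
contact_force: [0.4, 1.0, -1.0]
opening: 0.82
```

```bash
python3 - <<'E'
from h import *
st()
f=r.grab_frame("wrist"); pickle.dump(f,open("w14.pkl","wb"));crop(f,"w14",0,0,640,400,1.25,[(circ(484.5,-158,63,15),(255,0,0)),(circ(484.5,-158,0,24.5),(255,0,0)),(circ(460,-257,5,25.5),(255,255,0))])
plan(tgt(485,-158,180,a=0,back=0))
E
```

```text
t 15.37 tcp [ 540.  -271.   216.5] rpy [-3.136e+00  2.000e-03 -2.035e+00] G [ 539.9 -271.   235.5] F [ 0.4  1.  -1. ] open 70.0 q [-0.47  0.33  1.7   0.    1.11  1.57]
rows 3 each [-0.02786, 0.03095, 0.01123, -0.00097, 0.00061, -0.04978] | straight shift mm [-76.3  98.8  33.6] turn [-0.003  0.002 -0.149]
path [[523, -232, 202], [505, -195, 191], [485, -158, 180]] end [ 485. -158.  180.]
```

View pics/w14.png

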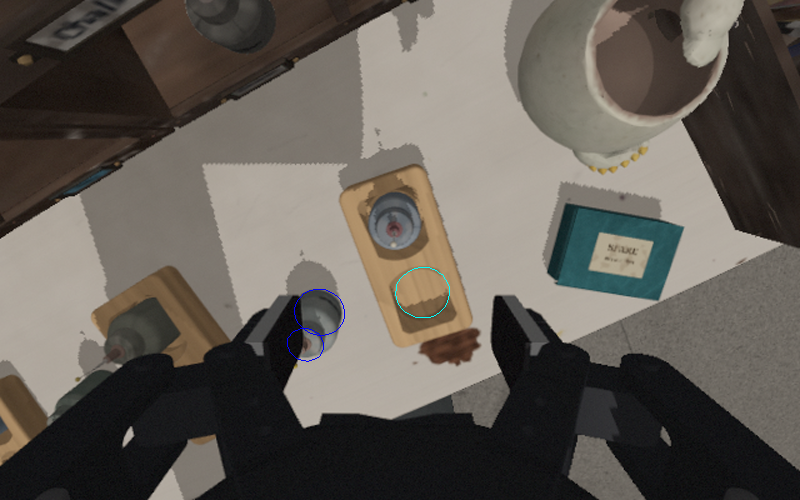

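Emit:
arm_command(targets=[[-0.015,0.0155,0.0056,0,0,-0.025],[-0.022,0.024,0.009,0,0,-0.04],[-0.022,0.0265,0.009,0,0,-0.04],[-0.024,0.0265,0.01,0,0,-0.045],[0,0,0,0,0,0],[0,0,0,0,0,0],[0,0,0,0,0,0]])

```text
clock: 16.0
eef_pos: [485.5, -156.6, 176.3]
tcp_rot: [3.138, 0.002, -1.885]
contact_force: [0.8, -0.7, 0.2]
opening: 0.816
```

```bash
python3 - <<'E'
from h import *
st()
f=r.grab_frame("wrist"); pickle.dump(f,open("w15.pkl","wb"));crop(f,"w15",0,0,640,400,1.25,[(circ(484.5,-158,63,15),(255,0,0)),(circ(484.5,-158,0,24.5),(255,0,0))])
plan(tgt(485,-158,30,a=0,back=0))
E
```

```text
t 16.0 tcp [ 485.5 -156.6  176.3] rpy [ 3.138e+00  2.000e-03 -1.885e+00] G [ 485.5 -156.6  195.3] F [ 0.8 -0.7  0.2] open 69.7 q [-0.32  0.24  1.93  0.    0.98  1.57]
rows 5 each [0.00027, 7e-05, 0.02931, 0.00062, 0.0005, 7e-05] | straight shift mm [1.600e+00 1.000e-01 1.466e+02] turn [0.003 0.003 0.   ]
path [[486, -157, 147], [485, -157, 118], [485, -158, 89], [485, -158, 59], [485, -158, 30]] end [ 485. -158.   30.]
```

View pics/w15.png

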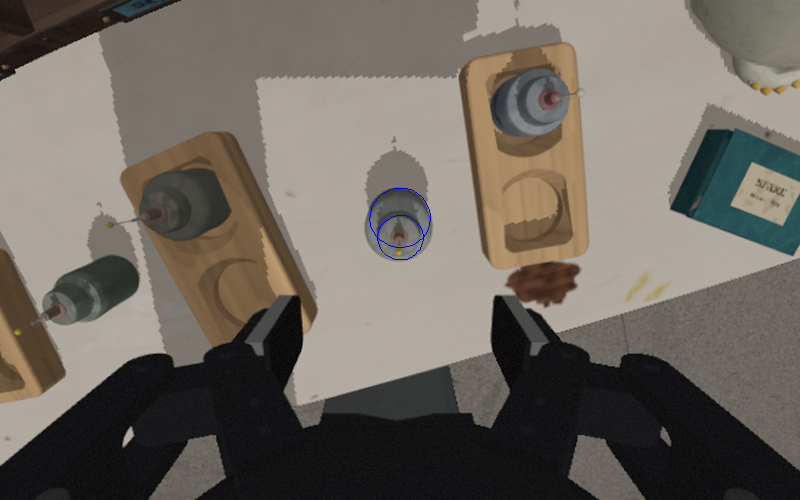

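Centred. Descend and grip the body.

Emit:
arm_command(targets=[[0.0008,0,0.02,0,0,0],[0.0008,0,0.025,0,0,0],[0,0,0.025,0,0,0],[0,0,0.025,0,0,0],[0,0,0.025,0,0,0],[0,0,0.017,0,0,0],[0,0,0.0096,0,0,0],[0,0,0,0,0,0],[0,0,0,0,0,0]])

```text
clock: 16.8
eef_pos: [484.8, -158.1, 29.9]
tcp_rot: [3.138, 0.003, -1.886]
contact_force: [0.9, 0.7, 0.5]
opening: 0.819
```

Emit:
arm_command(targets=[[0,0,0,0,0,0],[0,0,0,0,0,0],[0,0,0,0,0,0],[0,0,0,0,0,0],[0,0,0,0,0,0],[0,0,0,0,0,0]], fingers=0.03)

```text
clock: 17.3
eef_pos: [485.6, -157.9, 31.4]
tcp_rot: [3.141, 0.003, -1.885]
contact_force: [-1.2, 0.4, 5.5]
opening: 0.535
```

```bash
python3 - <<'E'
from h import *
st()
f=r.grab_frame("wrist"); crop(f,"w16",100,50,540,400,1.7)
E
```

```text
t 17.3 tcp [ 485.6 -157.9   31.4] rpy [ 3.141e+00  3.000e-03 -1.885e+00] G [ 485.6 -157.9   50.4] F [-1.2  0.4  5.5] open 45.7 q [-0.32  0.47  2.02  0.    0.66  1.56]
```

View pics/w16.png

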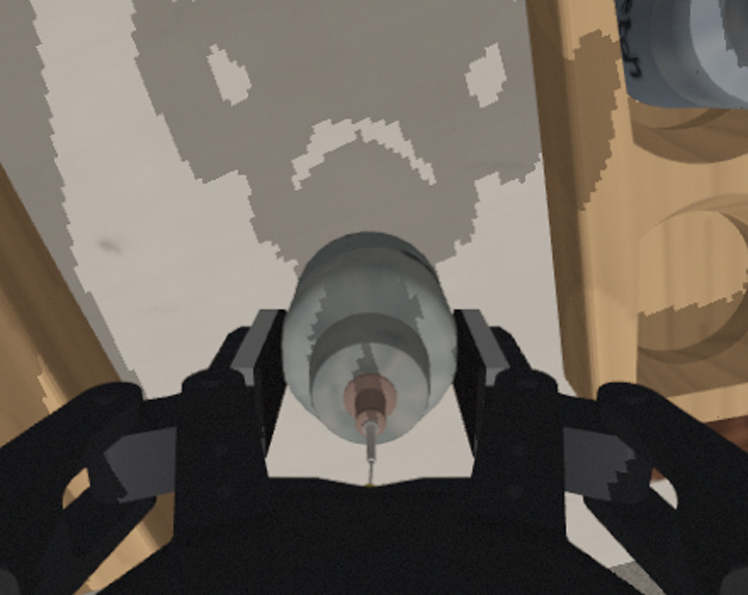

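Emit:
arm_command(targets=[[0,0,-0.01,0,0,0],[0,0,-0.02,0,0,0],[0,0,-0.03,0,0,0],[0,0,-0.03,0,0,0],[0,0,-0.03,0,0,0],[0,0,-0.03,0,0,0],[0,0,0,0,0,0],[0,0,0,0,0,0]])

```text
clock: 18.02
eef_pos: [486.1, -158.5, 182.6]
tcp_rot: [-3.14, 0.003, -1.885]
contact_force: [-0.3, 0.3, -0.5]
opening: 0.532
```

```bash
python3 - <<'E'
from h import *
st()
f=r.grab_frame("wrist"); crop(f,"w17",100,50,540,400,1.7)
plan(tgt(463,-21.5,180,a=0,back=0,psi=0))
E
```

```text
t 18.02 tcp [ 486.1 -158.5  182.6] rpy [-3.140e+00  3.000e-03 -1.885e+00] G [ 486.  -158.5  201.6] F [-0.3  0.3 -0.5] open 45.4 q [-0.32  0.23  1.92  0.    0.98  1.56]
rows 4 each [-0.03301, 0.0108, 0.00028, 0.00034, 0.00073, -0.07857] | straight shift mm [-123.1   63.1    1.3] turn [ 0.001  0.003 -0.314]
path [[484, -123, 181], [479, -89, 180], [473, -55, 180], [463, -22, 180]] end [463. -22. 180.]
```

View pics/w17.png

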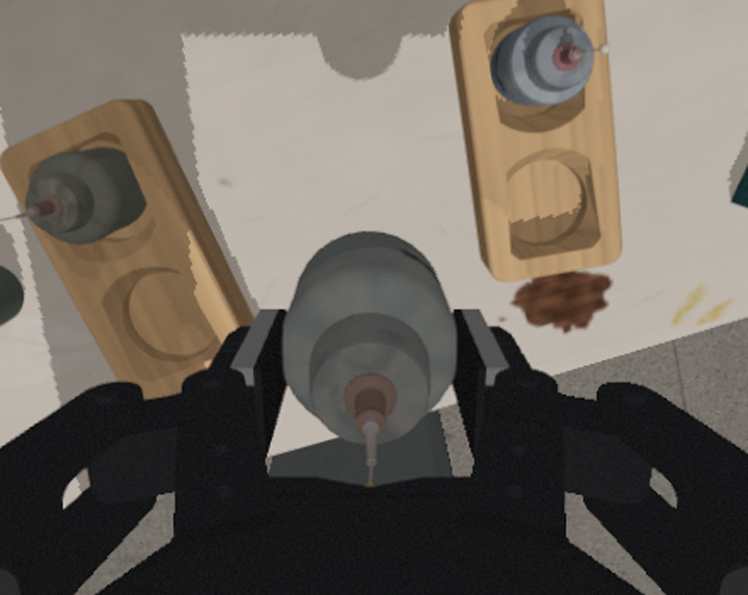

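Emit:
arm_command(targets=[[-0.013,0.004,0,0,0,-0.031],[-0.025,0.0083,0,0,0,-0.06],[-0.027,0.009,0,0,0,-0.065],[-0.027,0.009,0,0,0,-0.065],[-0.025,0.008,0,0,0,-0.058],[-0.015,0.005,0,0,0,-0.035],[0,0,0,0,0,0],[0,0,0,0,0,0],[0,0,0,0,0,0]])

```text
clock: 18.82
eef_pos: [466.3, -21.3, 179.7]
tcp_rot: [3.138, 0.004, -1.572]
contact_force: [0.5, -0.7, -1.9]
opening: 0.527
```

```bash
python3 - <<'E'
from h import *
st()
f=r.grab_frame("wrist");pickle.dump(f,open("w18.pkl","wb")); crop(f,"w18",150,0,470,350,2,[(circ(462,-21.5,5,30),(255,255,0)),(circ(462,-21.5,30,38),(0,255,0))])
plan(tgt(463,-21.5,95,a=0,back=0,psi=0))
E
```

```text
t 18.82 tcp [466.3 -21.3 179.7] rpy [ 3.138  0.004 -1.572] G [466.3 -21.4 198.7] F [ 0.5 -0.7 -1.9] open 45.0 q [-0.05  0.17  2.01  0.    0.96  1.52]
rows 3 each [2e-05, 0.00109, 0.0283, 0.0012, 0.00116, -0.00044] | straight shift mm [ 0.2  3.1 84.9] turn [ 0.004  0.003 -0.001]
path [[465, -22, 152], [464, -22, 123], [463, -22, 95]] end [463. -22.  95.]
```

View pics/w18.png

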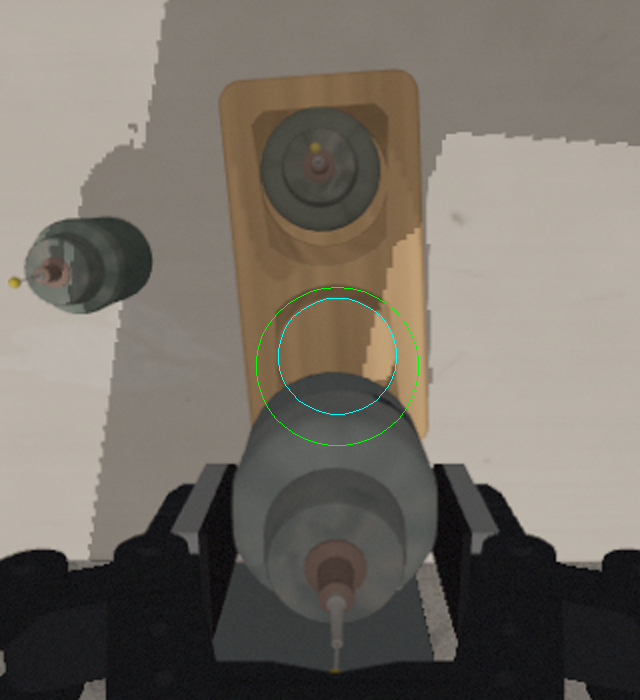

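Emit:
arm_command(targets=[[0,0.001,0.02,0,0,0],[0,0.001,0.022,0,0,0],[0,0.001,0.022,0,0,0],[0,0,0.02,0,0,0],[0,0,0,0,0,0],[0,0,0,0,0,0]])

```text
clock: 19.37
eef_pos: [462.7, -21.3, 95.7]
tcp_rot: [3.136, 0.004, -1.573]
contact_force: [-0.7, -0.7, -1.2]
opening: 0.532
```

```bash
python3 - <<'E'
from h import *
st()
plan(tgt(463,-21.5,38,a=0,back=0,psi=0))
f=r.grab_frame("wrist"); crop(f,"w19",150,0,470,350,2)
E
```

```text
t 19.37 tcp [462.7 -21.3  95.7] rpy [ 3.136  0.004 -1.573] G [462.8 -21.4 114.7] F [-0.7 -0.7 -1.2] open 45.4 q [-0.05  0.3   2.08  0.01  0.77  1.52]
rows 2 each [0.00013, -0.00025, 0.02887, 0.00268, 0.00188, -0.00087] | straight shift mm [ 0.4 -0.7 57.7] turn [ 0.005  0.004 -0.002]
path [[463, -21, 67], [463, -21, 38]] end [463. -21.  38.]
```

View pics/w19.png

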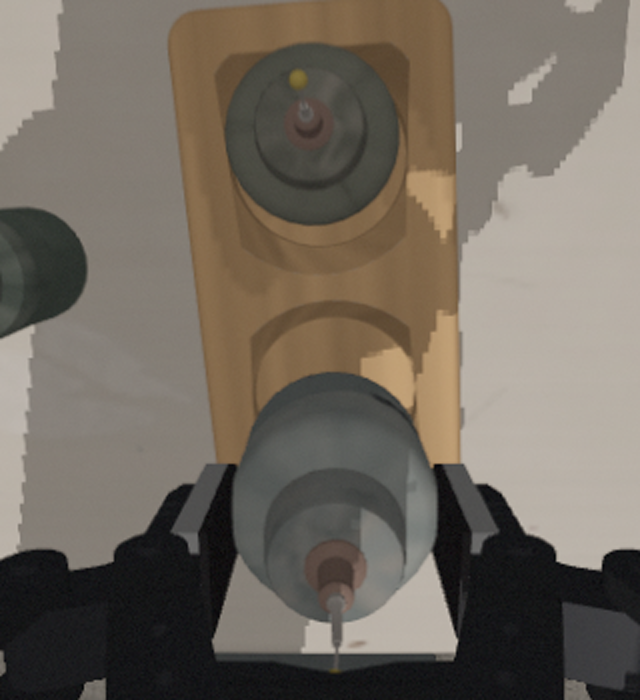

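Emit:
arm_command(targets=[[0,0,0.015,0,0,0],[0,0,0.015,0,0,0],[0,0,0.012,0,0,0],[0,0,0.01,0,0,0],[0,0,0.005,0,0,0],[0,0,0.001,0,0,0],[0,0,0.001,0,0,0],[0,0,0,0,0,0]])

```text
clock: 20.08
eef_pos: [463.6, -20.5, 37.9]
tcp_rot: [3.14, 0.004, -1.571]
contact_force: [-0.1, 0.6, -1.0]
opening: 0.534
```

Emit:
arm_command(targets=[[0,0,0.0015,0,0,0],[0,0,0.0015,0,0,0],[0,0,0,0,0,0]])

```text
clock: 20.33
eef_pos: [464.2, -20.5, 36.3]
tcp_rot: [3.141, 0.004, -1.571]
contact_force: [-5.7, 0.0, 26.3]
opening: 0.53
```

Emit:
arm_command(targets=[[0,0,-0.0005,0,0,0],[0,0,0,0,0,0],[0,0,0,0,0,0],[0,0,0,0,0,0]], fingers=0.068)

```text
clock: 20.67
eef_pos: [463.3, -20.4, 35.0]
tcp_rot: [3.139, 0.004, -1.571]
contact_force: [-0.8, 0.2, -0.0]
opening: 0.794
```

Emit:
arm_command(targets=[[0,0,-0.01,0,0,0],[0,0,-0.02,0,0,0],[0,0,-0.03,0,0,0],[0,0,-0.03,0,0,0],[0,0,-0.03,0,0,0],[0,0,-0.03,0,0,0],[0,0,0,0,0,0],[0,0,0,0,0,0]])

```text
clock: 21.33
eef_pos: [464.7, -21.0, 187.0]
tcp_rot: [-3.14, 0.004, -1.571]
contact_force: [-0.4, -0.3, 0.1]
opening: 0.796
```

```bash
python3 - <<'E'
from h import *
st()
f=r.grab_frame("wrist");pickle.dump(f,open("w20.pkl","wb")); crop(f,"w20",0,0,640,400,1.25,[(circ(509,89,66,15),(255,0,0)),(circ(509,89,0,21),(255,0,0))])
plan(tgt(509,89,180,a=0,back=0))
E
```

```text
t 21.33 tcp [464.7 -21.  187. ] rpy [-3.14   0.004 -1.571] G [464.7 -21.1 206. ] F [-0.4 -0.3  0.1] open 68.0 q [-0.05  0.16  2.01  0.    0.97  1.52]
rows 4 each [-0.02645, -0.0137, 0.00143, 0.00027, 0.00094, -0.04335] | straight shift mm [-110.   -45.4    5.9] turn [ 0.001  0.004 -0.173]
path [[477, 6, 184], [489, 33, 183], [499, 61, 181], [509, 89, 180]] end [509.  89. 180.]
```

View pics/w20.png

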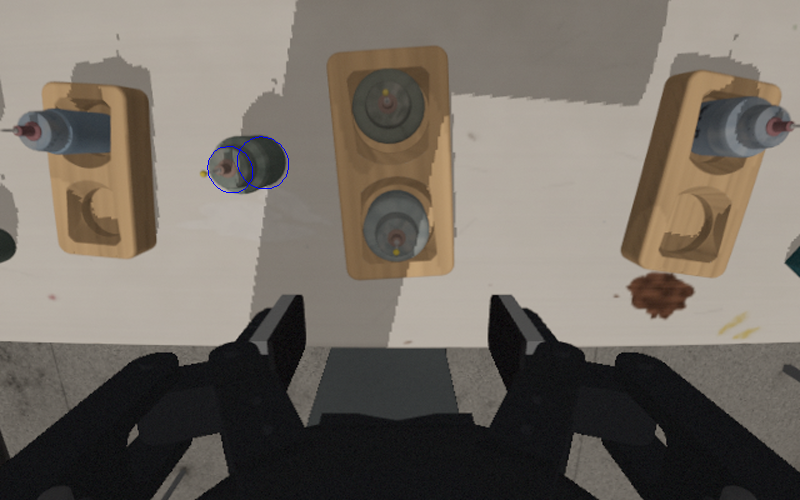

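Both large bottles stand in their wells. Next medium_a.

Emit:
arm_command(targets=[[-0.013,-0.0068,0.001,0,0,-0.0217],[-0.0225,-0.0117,0.001,0,0,-0.037],[-0.0235,-0.0122,0.001,0,0,-0.038],[-0.0235,-0.0122,0.001,0,0,-0.038],[-0.0235,-0.0119,0.001,0,0,-0.038],[0,0,0,0,0,0],[0,0,0,0,0,0],[0,0,0,0,0,0]])

```text
clock: 22.05
eef_pos: [509.7, 87.9, 179.0]
tcp_rot: [3.137, 0.004, -1.398]
contact_force: [-0.8, -0.1, -0.1]
opening: 0.796
```

```bash
python3 - <<'E'
from h import *
st()
f=r.grab_frame("wrist"); crop(f,"w21",0,0,640,400,1.25,[(circ(509,89,66,15),(255,0,0)),(circ(509,89,0,21),(255,0,0))])
plan(tgt(509,89,35,a=0,back=0))
E
```

```text
t 22.05 tcp [509.7  87.9 179. ] rpy [ 3.137  0.004 -1.398] G [509.8  87.9 198. ] F [-0.8 -0.1 -0.1] open 68.0 q [0.17 0.25 1.91 0.   0.99 1.56]
rows 5 each [-0.00024, 5e-05, 0.02885, 0.00086, 0.00078, -0.00028] | straight shift mm [-9.000e-01 -1.000e-01  1.443e+02] turn [ 0.004  0.004 -0.001]
path [[510, 88, 150], [509, 88, 122], [509, 89, 93], [509, 89, 64], [509, 89, 35]] end [509.  89.  35.]
```

View pics/w21.png

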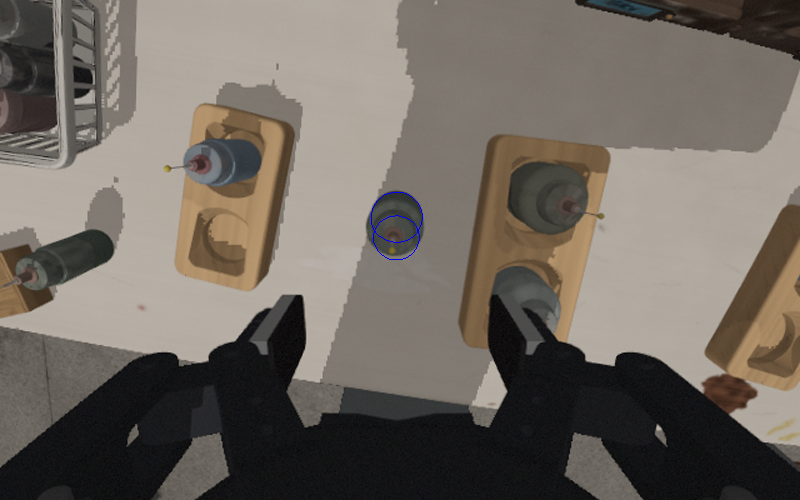

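Emit:
arm_command(targets=[[-0.0008,0,0.02,0,0,0],[0,0,0.025,0,0,0],[0,0,0.025,0,0,0],[0,0,0.025,0,0,0],[0,0,0.025,0,0,0],[0,0,0.015,0,0,0],[0,0,0.009,0,0,0],[0,0,0,0,0,0],[0,0,0,0,0,0]])

```text
clock: 22.85
eef_pos: [510.2, 89.1, 36.3]
tcp_rot: [3.139, 0.004, -1.399]
contact_force: [1.0, -0.9, -0.3]
opening: 0.796
```

Emit:
arm_command(targets=[[0,0,0,0,0,0],[0,0,0,0,0,0],[0,0,0,0,0,0],[0,0,0,0,0,0],[0,0,0,0,0,0],[0,0,0,0,0,0]], fingers=0.025)

```text
clock: 23.35
eef_pos: [511.4, 89.8, 37.6]
tcp_rot: [-3.141, 0.004, -1.398]
contact_force: [-0.2, -1.6, 5.9]
opening: 0.441
```

```bash
python3 - <<'E'
from h import *
st()
f=r.grab_frame("wrist"); crop(f,"w22",100,50,540,400,1.7)
E
```

```text
t 23.35 tcp [511.4  89.8  37.6] rpy [-3.141  0.004 -1.398] G [511.4  89.7  56.6] F [-0.2 -1.6  5.9] open 37.6 q [0.17 0.46 2.   0.01 0.68 1.56]
```

View pics/w22.png

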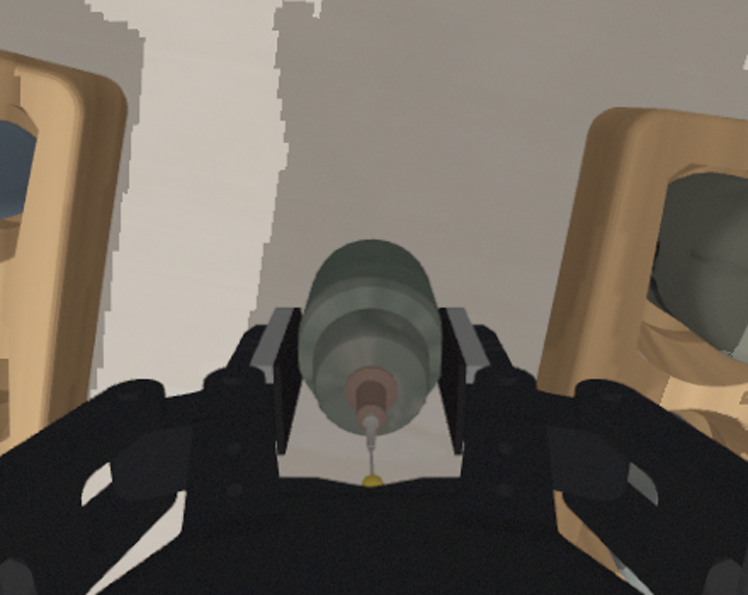

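Emit:
arm_command(targets=[[0,0,-0.01,0,0,0],[0,0,-0.02,0,0,0],[0,0,-0.03,0,0,0],[0,0,-0.03,0,0,0],[0,0,-0.03,0,0,0],[0,0,-0.035,0,0,0],[0,0,0,0,0,0],[0,0,0,0,0,0]])

```text
clock: 24.07
eef_pos: [512.2, 89.4, 194.2]
tcp_rot: [-3.138, 0.004, -1.398]
contact_force: [-0.1, -1.5, -0.7]
opening: 0.441
```

```bash
python3 - <<'E'
from h import *
st()
f=r.grab_frame("wrist"); crop(f,"w23",100,50,540,400,1.7)
plan(tgt(461,-257,200,a=0,back=0))
E
```

```text
t 24.07 tcp [512.2  89.4 194.2] rpy [-3.138  0.004 -1.398] G [512.1  89.4 213.2] F [-0.1 -1.5 -0.7] open 37.6 q [0.17 0.23 1.9  0.   1.01 1.56]
rows 11 each [0.03241, -0.0008, -0.00076, 0.00012, 0.00036, 0.06192] | straight shift mm [332.5 108.6  -9. ] turn [0.001 0.004 0.681]
path [[516, 57, 193], [521, -7, 194], [518, -72, 196], [507, -136, 197], [488, -198, 198], [461, -257, 200]] end [ 461. -257.  200.]
```

View pics/w23.png

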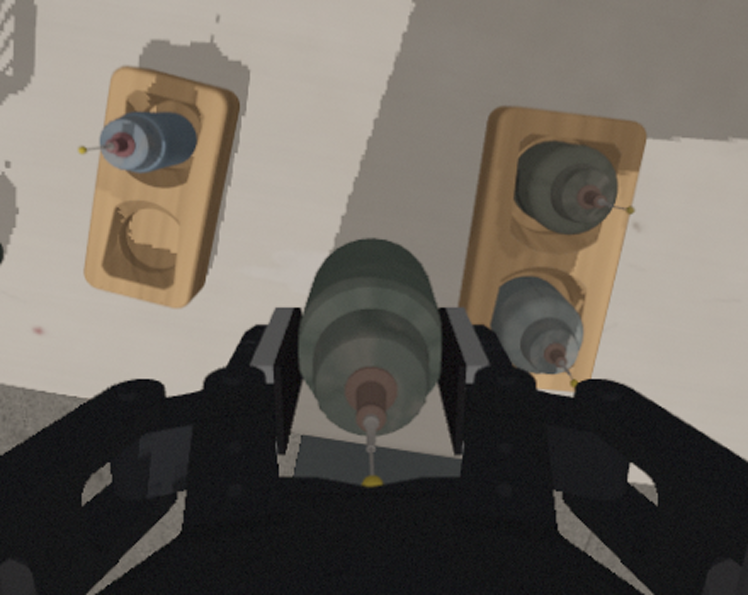

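Emit:
arm_command(targets=[[0.015,0,0,0,0,0.0286],[0.025,-0.0005,-0.0005,0,0,0.048],[0.0324,-0.0008,-0.0008,0,0,0.062],[0.0324,-0.0008,-0.0008,0,0,0.062],[0.0324,-0.0008,-0.0008,0,0,0.062],[0.0324,-0.0008,-0.0008,0,0,0.062],[0.0324,-0.0008,-0.0008,0,0,0.062],[0.0324,-0.0008,-0.0008,0,0,0.062],[0.0324,-0.0008,-0.0008,0,0,0.062],[0.0324,-0.0008,-0.0008,0,0,0.062],[0.0324,-0.0008,-0.0008,0,0,0.062],[0.015,-0.0005,-0.0005,0,0,0.0286],[0.0103,0,0,0,0,0.0198],[0,0,0,0,0,0],[0,0,0,0,0,0],[0,0,0,0,0,0]])

```text
clock: 25.45
eef_pos: [469.8, -257.6, 197.7]
tcp_rot: [3.136, 0.002, -2.08]
contact_force: [0.4, -0.5, 0.4]
opening: 0.442
```

```bash
python3 - <<'E'
from h import *
st()
f=r.grab_frame("wrist"); crop(f,"w24",150,0,470,350,2,[(circ(460,-257,5,25.5),(255,255,0)),(circ(460,-257,30,33.5),(0,255,0))])
plan(tgt(461.5,-257,105,a=0,back=0))
E
```

```text
t 25.45 tcp [ 469.8 -257.6  197.7] rpy [ 3.136e+00  2.000e-03 -2.080e+00] G [ 469.8 -257.7  216.7] F [ 0.4 -0.5  0.4] open 37.8 q [-0.51  0.25  1.85  0.    1.04  1.57]
rows 3 each [0.00126, 0.00249, 0.03096, 0.00164, 0.00074, -0.00022] | straight shift mm [ 3.9  7.2 92.9] turn [ 0.005  0.002 -0.001]
path [[467, -257, 167], [464, -257, 136], [461, -257, 105]] end [ 461. -257.  105.]
```

View pics/w24.png

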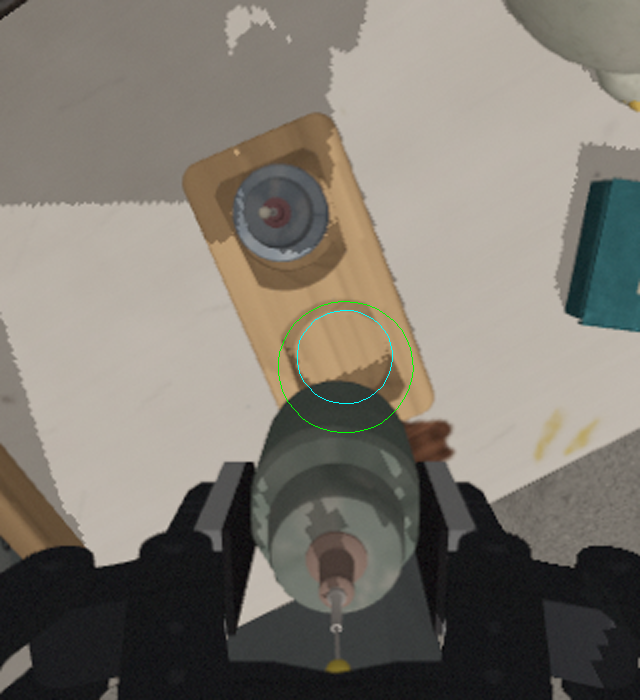

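Emit:
arm_command(targets=[[0.0015,0.002,0.022,0,0,0],[0.0015,0.002,0.024,0,0,0],[0.0015,0.002,0.024,0,0,0],[0,0,0.022,0,0,0],[0,0,0,0,0,0],[0,0,0,0,0,0]])

```text
clock: 26.0
eef_pos: [461.8, -258.1, 105.7]
tcp_rot: [3.135, 0.002, -2.08]
contact_force: [-0.5, 0.3, -0.1]
opening: 0.444
```

```bash
python3 - <<'E'
from h import *
st()
plan(tgt(462.5,-258,44,a=0,back=0))
f=r.grab_frame("wrist"); crop(f,"w25",150,0,470,350,2)
E
```

```text
t 26.0 tcp [ 461.8 -258.1  105.7] rpy [ 3.135e+00  2.000e-03 -2.080e+00] G [ 461.9 -258.2  124.7] F [-0.5  0.3 -0.1] open 37.9 q [-0.51  0.37  1.94  0.    0.84  1.56]
rows 2 each [-0.00021, -0.00038, 0.03083, 0.00336, 0.00102, -0.00011] | straight shift mm [-0.4 -1.  61.7] turn [ 0.007  0.002 -0.   ]
path [[462, -258, 75], [463, -258, 44]] end [ 463. -258.   44.]
```

View pics/w25.png

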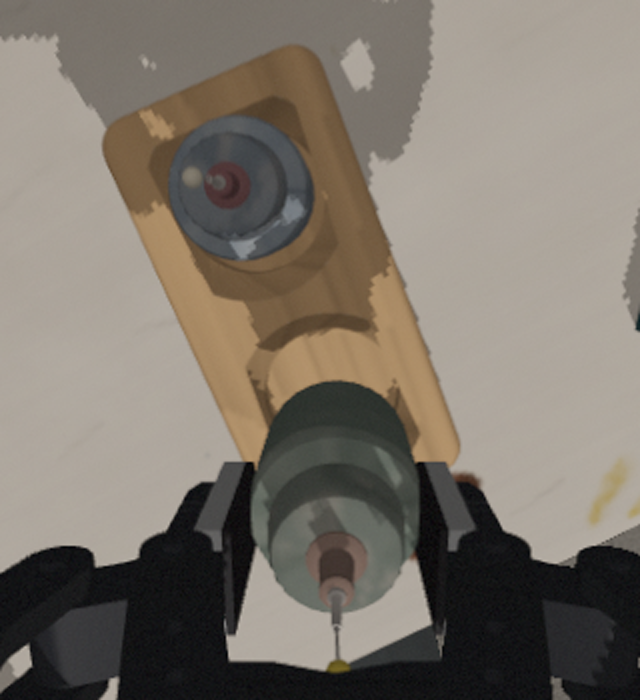

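Emit:
arm_command(targets=[[0,0,0.015,0,0,0],[0,0,0.015,0,0,0],[0,0,0.014,0,0,0],[0,0,0.01,0,0,0],[0,0,0.005,0,0,0],[0,0,0.0015,0,0,0],[0,0,0.001,0,0,0],[0,0,0,0,0,0]])

```text
clock: 26.72
eef_pos: [462.4, -259.3, 45.3]
tcp_rot: [3.138, 0.002, -2.081]
contact_force: [-0.6, 0.7, -0.1]
opening: 0.439
```

Emit:
arm_command(targets=[[0,0,0.0015,0,0,0],[0,0,0.001,0,0,0],[0,0,0,0,0,0]])

```text
clock: 26.97
eef_pos: [462.3, -259.3, 42.6]
tcp_rot: [3.138, 0.002, -2.081]
contact_force: [0.4, -0.2, 1.0]
opening: 0.442
```

Emit:
arm_command(targets=[[0,0,0.0008,0,0,0],[0,0,0,0,0,0]])

```text
clock: 27.13
eef_pos: [462.4, -259.5, 42.5]
tcp_rot: [3.139, 0.002, -2.081]
contact_force: [-1.8, 0.9, 13.1]
opening: 0.442
```

Emit:
arm_command(targets=[[0,0,0,0,0,0],[0,0,0,0,0,0],[0,0,0,0,0,0],[0,0,0,0,0,0]], fingers=0.062)

```text
clock: 27.47
eef_pos: [461.7, -259.0, 41.3]
tcp_rot: [3.137, 0.002, -2.081]
contact_force: [0.3, -1.2, 0.6]
opening: 0.728
```

Emit:
arm_command(targets=[[0,0,-0.01,0,0,0],[0,0,-0.02,0,0,0],[0,0,-0.03,0,0,0],[0,0,-0.03,0,0,0],[0,0,-0.03,0,0,0],[0,0,-0.03,0,0,0],[0,0,0,0,0,0],[0,0,0,0,0,0]])

```text
clock: 28.13
eef_pos: [463.3, -260.2, 193.8]
tcp_rot: [-3.142, 0.002, -2.081]
contact_force: [0.9, -0.3, 0.5]
opening: 0.724
```

```bash
python3 - <<'E'
from h import *
st()
f=r.grab_frame("wrist"); crop(f,"w26",0,0,640,400,1.25)
plan(tgt(430,328,200,a=0,back=0))
E
```

```text
t 28.13 tcp [ 463.3 -260.2  193.8] rpy [-3.142e+00  2.000e-03 -2.081e+00] G [ 463.3 -260.3  212.8] F [ 0.9 -0.3  0.5] open 61.8 q [-0.52  0.25  1.87  0.    1.02  1.56]
rows 18 each [-0.03461, -0.00054, -0.00039, 8e-05, 0.00018, -0.06457] | straight shift mm [-497.   315.5   -6. ] turn [ 1.000e-03  3.000e-03 -1.162e+00]
path [[479, -229, 193], [516, -132, 194], [533, -30, 195], [531, 73, 197], [509, 175, 198], [467, 270, 199]] end [430. 328. 200.]
```

View pics/w26.png

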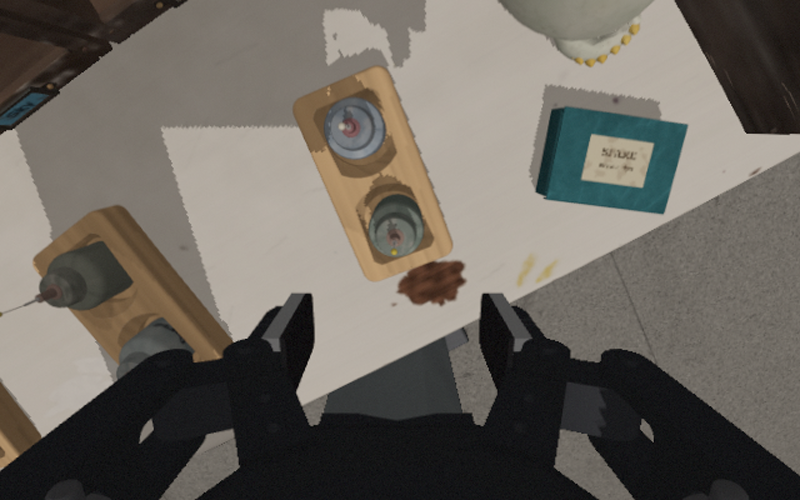

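Emit:
arm_command(targets=[[-0.02,0,0,0,0,-0.037],[-0.0346,-0.0005,0,0,0,-0.0646],[-0.0346,-0.0005,0,0,0,-0.0646],[-0.0346,-0.0005,0,0,0,-0.0646],[-0.0346,-0.0005,0,0,0,-0.0646],[-0.0346,-0.0005,0,0,0,-0.0646],[-0.0346,-0.0005,0,0,0,-0.0646],[-0.0346,-0.0005,0,0,0,-0.0646],[-0.0346,-0.0005,0,0,0,-0.0646],[-0.0346,-0.0005,0,0,0,-0.0646],[-0.0346,-0.0005,0,0,0,-0.0646],[-0.0346,-0.0005,0,0,0,-0.0646],[-0.0346,-0.0005,0,0,0,-0.0646],[-0.0346,-0.0005,0,0,0,-0.0646],[-0.0346,-0.0005,0,0,0,-0.0646],[-0.0346,-0.0005,0,0,0,-0.0646],[-0.0346,-0.0005,0,0,0,-0.0646],[-0.0346,-0.0005,0,0,0,-0.0646],[-0.015,0,0,0,0,-0.028],[0,0,0,0,0,0]])

```text
clock: 29.85
eef_pos: [444.5, 330.8, 192.0]
tcp_rot: [3.139, 0.006, -0.914]
contact_force: [0.8, 0.2, -0.1]
opening: 0.728
```

Emit:
arm_command(targets=[[0,0,0,0,0,0],[0,0,0,0,0,0]], fingers=0.054)

```text
clock: 30.02
eef_pos: [447.0, 328.1, 192.7]
tcp_rot: [3.14, 0.004, -0.919]
contact_force: [0.8, -0.2, -0.5]
opening: 0.637
```

```bash
python3 - <<'E'
from h import *
st()
f=r.grab_frame("wrist"); pickle.dump(f,open("w27.pkl","wb")); crop(f,"w27",0,0,640,400,1.25,[(circ(439,336,68,14),(255,0,0)),(circ(439,336,0,16),(255,0,0)),(circ(470,217.5,5,20.5),(255,255,0))])
plan(tgt(439,336,150,a=0,back=0))
E
```

```text
t 30.02 tcp [447.  328.1 192.7] rpy [ 3.14   0.004 -0.919] G [447.1 328.1 211.7] F [ 0.8 -0.2 -0.5] open 54.4 q [0.63 0.29 1.82 0.   1.03 1.54]
rows 2 each [-0.00569, 0.00084, 0.02147, 0.00069, 0.00219, -0.00099] | straight shift mm [-11.3   1.7  43. ] turn [ 0.001  0.004 -0.002]
path [[443, 332, 171], [439, 336, 150]] end [439. 336. 150.]
```

View pics/w27.png

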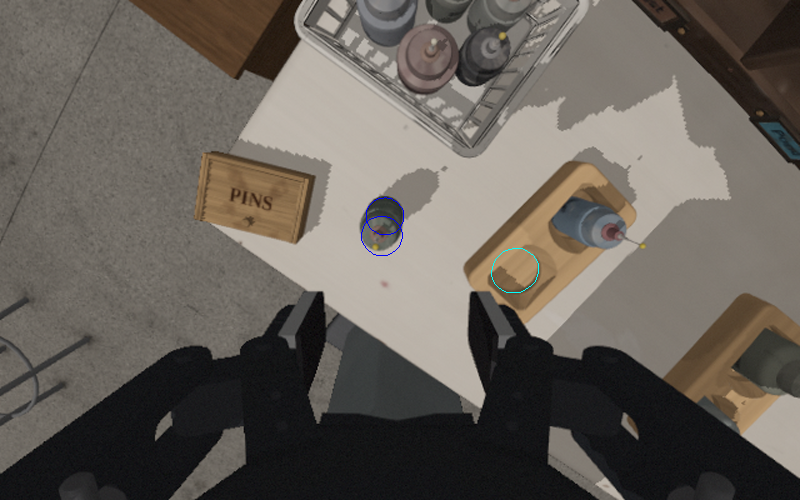

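```bash
python3 - <<'E'
from h import *
f=pickle.load(open("w27.pkl","rb")); crop(f,"w27b",270,140,350,220,8,[(circ(439,336,68,14),(255,0,0)),(circ(439,336,0,16),(255,0,0)),(circ(439,336,101,1.5),(0,255,0))])
E
```

```text
(no output)
```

View pics/w27b.png

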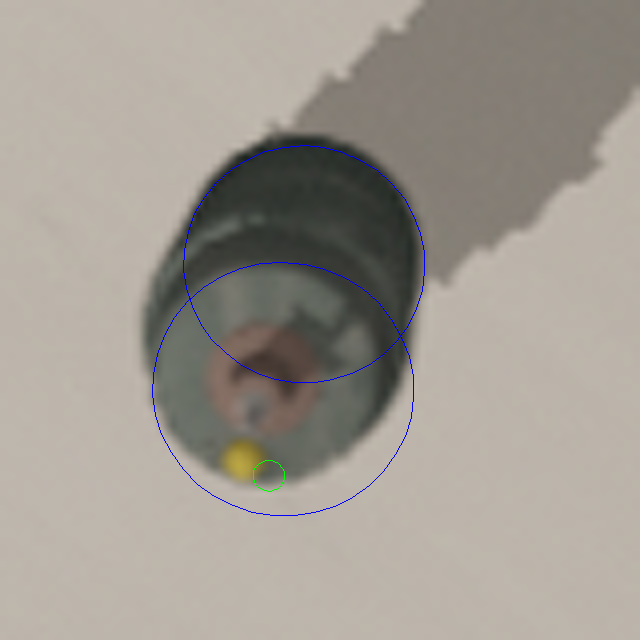

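```bash
python3 - <<'E'
from h import *
plan(tgt(439,338.5,35,psi=.652,a=0,back=0))
E
```

```text
rows 5 each [-0.00262, 2e-05, 0.03159, 0.00028, 0.00087, -0.00014] | straight shift mm [-12.8  -0.  158. ] turn [ 0.001  0.004 -0.001]
path [[446, 330, 161], [444, 332, 130], [442, 334, 98], [441, 336, 67], [439, 338, 35]] end [439. 338.  35.]
```

Emit:
arm_command(targets=[[-0.0064,0,0.02,0,0,0],[-0.0064,0,0.02,0,0,0],[0,0,0.02,0,0,0],[0,0,0,0,0,0],[0,0,0,0,0,0]])

```text
clock: 30.48
eef_pos: [439.2, 338.0, 133.0]
tcp_rot: [3.139, 0.004, -0.92]
contact_force: [-0.3, -0.0, 0.3]
opening: 0.636
```

```bash
python3 - <<'E'
from h import *
st();plan(tgt(439,338.5,35,psi=.652,a=0,back=0))
f=r.grab_frame("wrist"); crop(f,"w28",100,50,540,400,1.7)
E
```

```text
t 30.48 tcp [439.2 338.  133. ] rpy [ 3.139  0.004 -0.92 ] G [439.3 338.  152. ] F [-0.3 -0.   0.3] open 54.3 q [0.65 0.36 1.87 0.01 0.91 1.57]
rows 3 each [-9e-05, -9e-05, 0.03266, 0.00085, 0.00149, -0.00031] | straight shift mm [-0.1 -0.4 98. ] turn [ 0.003  0.004 -0.001]
path [[439, 338, 100], [439, 338, 68], [439, 338, 35]] end [439. 338.  35.]
```

View pics/w28.png

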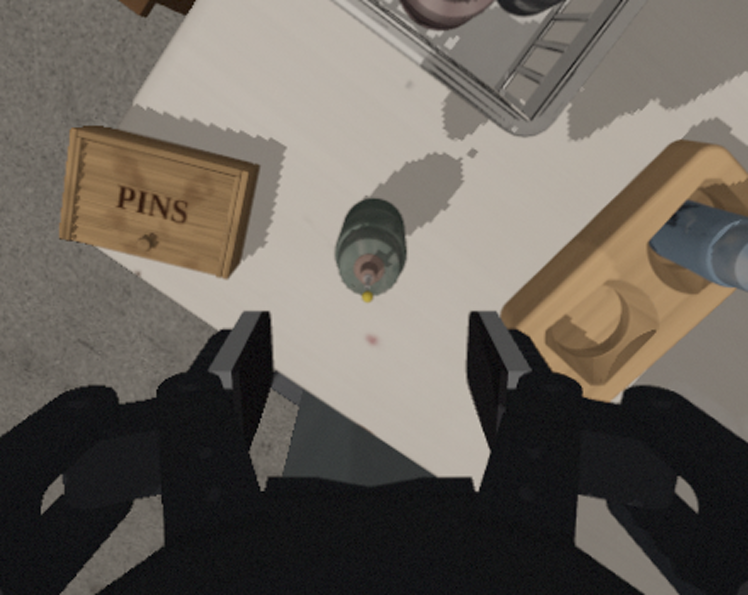

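Emit:
arm_command(targets=[[0,0,0.02,0,0,0],[0,0,0.02,0,0,0],[0,0,0.02,0,0,0],[0,0,0.02,0,0,0],[0,0,0.011,0,0,0],[0,0,0,0,0,0],[0,0,0,0,0,0]])

```text
clock: 31.12
eef_pos: [439.6, 339.8, 43.4]
tcp_rot: [-3.141, 0.005, -0.919]
contact_force: [-0.3, -0.1, -0.3]
opening: 0.635
```

Emit:
arm_command(targets=[[0,0,0,0,0,0],[0,0,0,0,0,0],[0,0,0,0,0,0],[0,0,0,0,0,0],[0,0,0,0,0,0],[0,0,0,0,0,0]], fingers=0.02, squeeze=35)

```text
clock: 31.62
eef_pos: [440.1, 340.4, 44.3]
tcp_rot: [-3.139, 0.004, -0.918]
contact_force: [0.5, -0.4, 5.2]
opening: 0.33
```

```bash
python3 - <<'E'
from h import *
st()
f=r.grab_frame("wrist"); crop(f,"w29",100,50,540,400,1.7)
E
```

```text
t 31.62 tcp [440.1 340.4  44.3] rpy [-3.139  0.004 -0.918] G [440.1 340.3  63.3] F [ 0.5 -0.4  5.2] open 28.2 q [0.65 0.49 1.92 0.01 0.73 1.57]
```

View pics/w29.png

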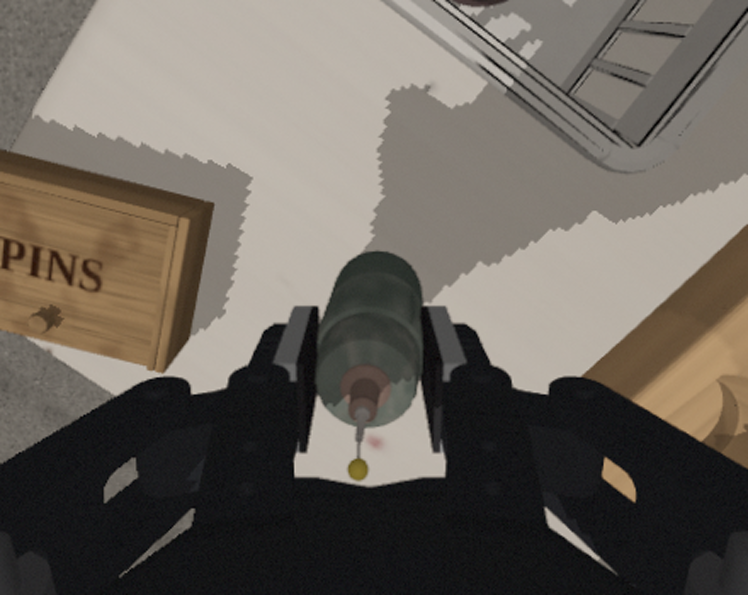

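Emit:
arm_command(targets=[[0,0,-0.01,0,0,0],[0,0,-0.02,0,0,0],[0,0,-0.03,0,0,0],[0,0,-0.03,0,0,0],[0,0,-0.03,0,0,0],[0,0,-0.03,0,0,0],[0,0,0,0,0,0],[0,0,0,0,0,0]])

```text
clock: 32.33
eef_pos: [440.4, 339.9, 195.6]
tcp_rot: [-3.137, 0.005, -0.918]
contact_force: [-0.0, -0.9, -1.3]
opening: 0.327
```

```bash
python3 - <<'E'
from h import *
st()
f=r.grab_frame("wrist"); crop(f,"w30",200,150,440,390,3)
plan(tgt(471,217.5,195,psi=.43,a=0,back=0))
E
```

```text
t 32.33 tcp [440.4 339.9 195.6] rpy [-3.137  0.005 -0.918] G [440.4 339.8 214.6] F [-0.  -0.9 -1.3] open 27.9 q [0.65 0.28 1.82 0.01 1.03 1.57]
rows 4 each [0.03021, 0.00896, -0.00035, -0.00036, 0.00122, 0.05566] | straight shift mm [115.8  48.9  -1.7] turn [-0.001  0.005  0.223]
path [[450, 310, 194], [459, 279, 194], [466, 249, 195], [471, 217, 195]] end [471. 217. 195.]
```

View pics/w30.png

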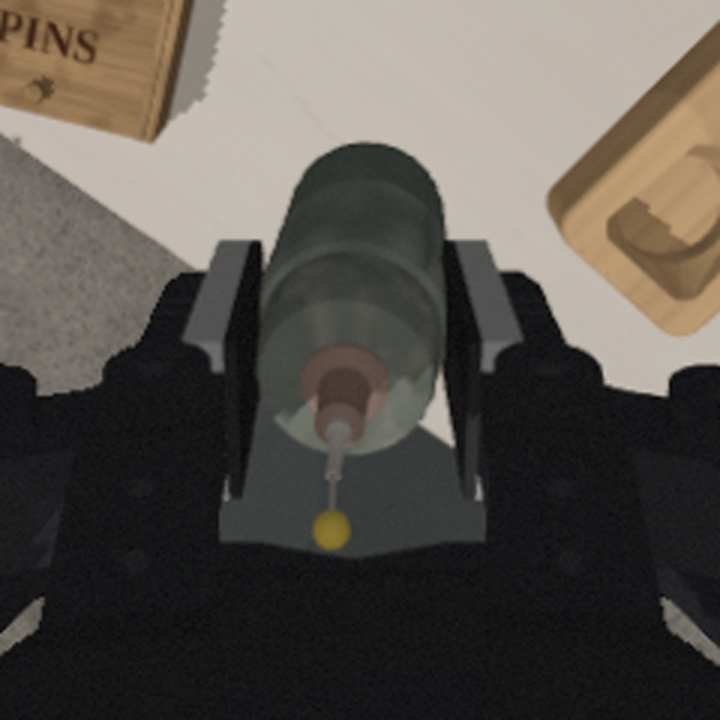

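```bash
python3 - <<'E'
from h import *
plan(tgt(471,219.5,195,psi=.43,a=0,back=0))
E
```

```text
rows 4 each [0.02978, 0.0087, -0.00035, -0.00036, 0.00122, 0.05566] | straight shift mm [114.3  47.7  -1.7] turn [-0.001  0.005  0.223]
path [[450, 310, 194], [459, 280, 194], [466, 250, 195], [471, 219, 195]] end [471. 219. 195.]
```

Emit:
arm_command(targets=[[0.0149,0.0043,0,0,0,0.0279],[0.025,0.0073,0,0,0.001,0.0467],[0.025,0.0073,0,0,0.001,0.0467],[0.025,0.0073,0,0,0.001,0.0467],[0.0149,0.0043,0,0,0.001,0.0279],[0.0143,0.0043,0,0,0.001,0.0267],[0,0,0,0,0,0],[0,0,0,0,0,0],[0,0,0,0,0,0]])

```text
clock: 33.13
eef_pos: [472.8, 220.3, 191.7]
tcp_rot: [3.14, -0.0, -1.14]
contact_force: [0.2, 0.8, -1.1]
opening: 0.327
```

```bash
python3 - <<'E'
from h import *
st()
f=r.grab_frame("wrist"); crop(f,"w31",170,50,440,350,2.2,[(circ(470,217.5,5,20.5),(255,255,0)),(circ(470,217.5,30,28.5),(0,255,0))])
plan(tgt(471,219.5,110,psi=.43,a=0,back=0))
E
```

```text
t 33.13 tcp [472.8 220.3 191.7] rpy [ 3.14 -0.   -1.14] G [472.8 220.3 210.7] F [ 0.2  0.8 -1.1] open 27.9 q [ 0.43  0.24  1.89 -0.    1.01  1.57]
rows 3 each [7e-05, 0.0007, 0.02729, 0.00046, -5e-05, 0.00031] | straight shift mm [ 0.2  2.  81.9] turn [ 0.001 -0.     0.001]
path [[472, 220, 165], [472, 220, 137], [471, 219, 110]] end [471. 219. 110.]
```

View pics/w31.png

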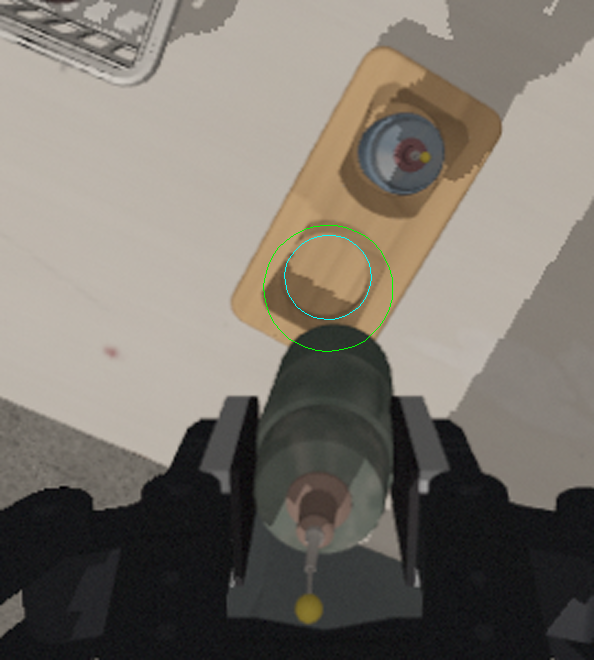

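Emit:
arm_command(targets=[[0,0,0.02,0,-0.02,0],[0.001,0.0003,0.02,0,-0.02,0],[0,0,0.02,0,0,0],[0,0,0.02,0,0,0],[0,0,0,0,0,0],[0,0,0,0,0,0]])

```text
clock: 33.68
eef_pos: [471.6, 221.1, 111.7]
tcp_rot: [3.139, 0.04, -1.14]
contact_force: [1.0, 0.0, -0.2]
opening: 0.327
```

```bash
python3 - <<'E'
from h import *
st()
f=r.grab_frame("wrist"); crop(f,"w32",170,50,440,350,2.2)
E
```

```text
t 33.68 tcp [471.6 221.1 111.7] rpy [ 3.139  0.04  -1.14 ] G [472.  220.5 130.6] F [ 1.   0.  -0.2] open 27.9 q [0.41 0.35 1.96 0.05 0.84 1.51]
```

View pics/w32.png

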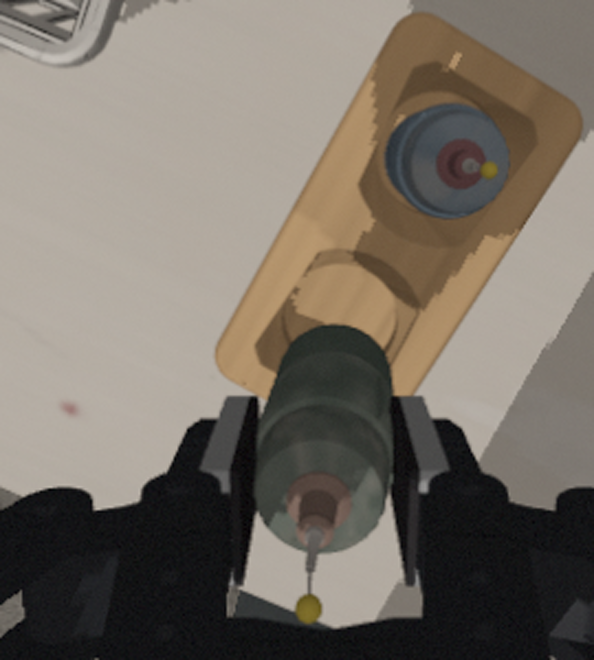

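Emit:
arm_command(targets=[[0.0016,0,0.015,0,0,0],[0.0016,0,0.015,0,0,0],[0.0006,0,0.014,0,0,0],[0.0004,0,0.01,0,0,0],[0.0002,0,0.005,0,0,0],[0,0,0.001,0,0,0],[0,0,0,0,0,0]])

```text
clock: 34.32
eef_pos: [473.7, 219.2, 52.7]
tcp_rot: [3.142, 0.04, -1.141]
contact_force: [1.1, 0.5, 0.0]
opening: 0.329
```

```bash
python3 - <<'E'
from h import *
st()
f=r.grab_frame("wrist"); crop(f,"w33",170,50,440,350,2.2)
E
```

```text
t 34.32 tcp [473.7 219.2  52.7] rpy [ 3.142  0.04  -1.141] G [474.  218.5  71.7] F [1.1 0.5 0. ] open 28.1 q [0.4  0.44 1.99 0.06 0.71 1.5 ]
```

View pics/w33.png

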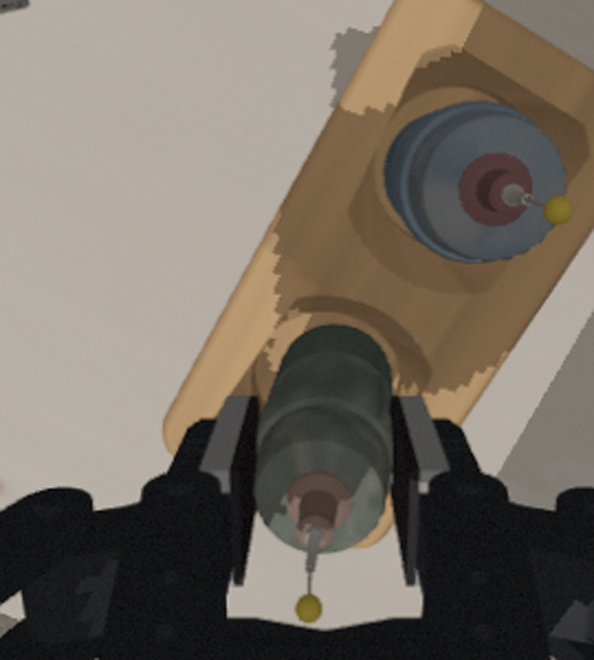

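No contact yet; it is in the well. Lower the last few mm.

Emit:
arm_command(targets=[[0,0,0.0015,0,0,0],[0,0,0.0015,0,0,0],[0,0,0,0,0,0]])

```text
clock: 34.62
eef_pos: [473.4, 219.1, 49.4]
tcp_rot: [3.141, 0.04, -1.141]
contact_force: [0.3, -0.3, -1.0]
opening: 0.33
```

Emit:
arm_command(targets=[[0,0,0.001,0,0,0],[0,0,0.0005,0,0,0],[0,0,0,0,0,0]])

```text
clock: 34.87
eef_pos: [474.2, 219.4, 49.1]
tcp_rot: [-3.14, 0.04, -1.141]
contact_force: [-2.7, -2.4, 14.2]
opening: 0.324
```

Emit:
arm_command(targets=[[0,0,0,0,0,0],[0,0,0,0,0,0],[0,0,0,0,0,0],[0,0,0,0,0,0]], fingers=0.054)

```text
clock: 35.2
eef_pos: [473.2, 219.1, 47.6]
tcp_rot: [3.141, 0.04, -1.141]
contact_force: [-0.5, 0.6, 0.2]
opening: 0.635
```

Emit:
arm_command(targets=[[0.0004,0,-0.01,0,0,0],[0.0008,0,-0.02,0,0,0],[0.001,0,-0.03,0,0,0],[0.001,0,-0.03,0,0,0],[0,0,-0.03,0,0,0],[0,0,-0.03,0,0,0],[0,0,0,0,0,0],[0,0,0,0,0,0]])

```text
clock: 35.87
eef_pos: [478.3, 211.1, 199.8]
tcp_rot: [-3.138, 0.039, -1.141]
contact_force: [-1.0, -0.4, -0.9]
opening: 0.632
```

```bash
python3 - <<'E'
from h import *
st()
f=r.grab_frame("wrist"); crop(f,"w34",0,0,640,400,1.25)
f=r.grab_frame("top"); crop(f,"t34",110,140,490,290,2)
f=r.grab_frame("scene"); crop(f,"s34",170,140,430,340,3)
E
```

```text
t 35.87 tcp [478.3 211.1 199.8] rpy [-3.138  0.039 -1.141] G [478.5 210.4 218.8] F [-1.  -0.4 -0.9] open 54.0 q [0.39 0.23 1.88 0.05 1.03 1.5 ]
```

View pics/w34.png

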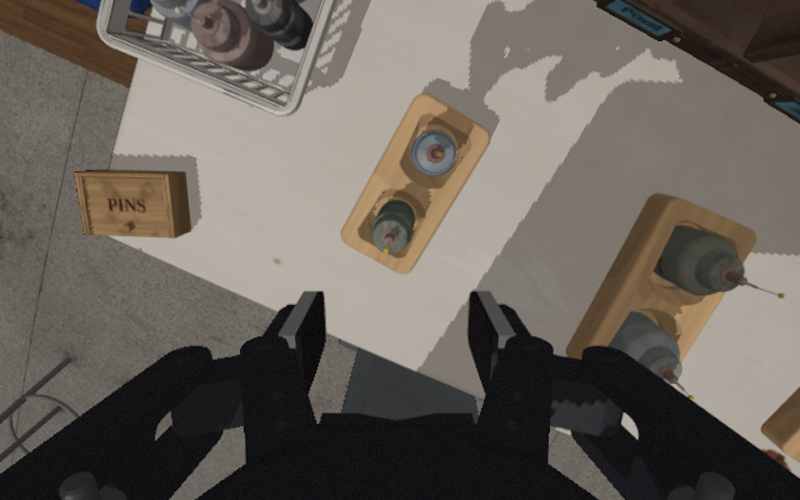

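View pics/t34.png

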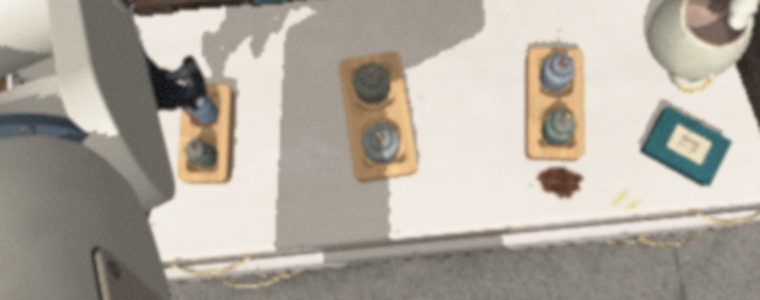

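View pics/s34.png

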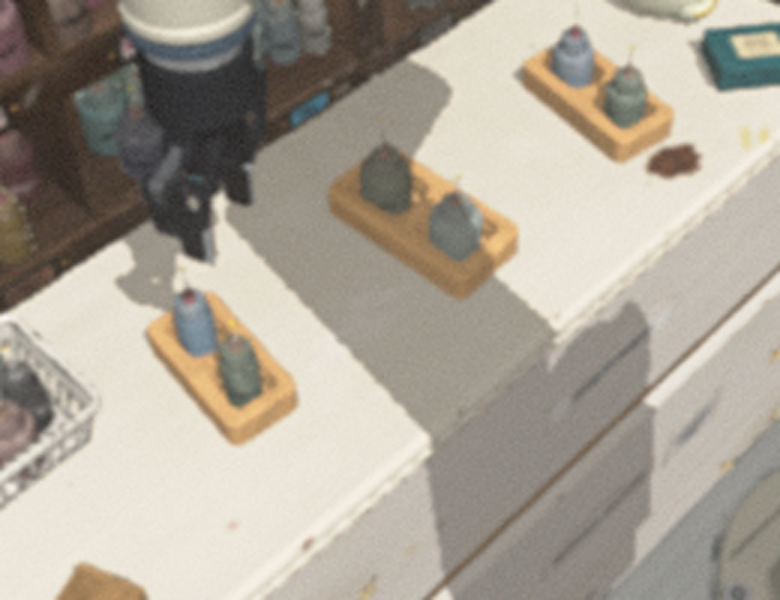

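```bash
python3 - <<'E'
from h import *
f=r.grab_frame("wrist"); pickle.dump(f,open("w35.pkl","wb"))
st()
crop(f,"w35",250,60,410,220,5,[(circ(470,217,73,14),(255,0,0)),(circ(470,217,63,16),(0,0,255)),(circ(470,217,106,1.5),(0,255,0)),(circ(536,214.5,74,14),(255,0,0)),(circ(536,214.5,114,1.5),(0,255,0))])
E
```

```text
t 36.07 tcp [476.3 210.5 196.3] rpy [ 3.139  0.04  -1.141] G [476.6 209.8 215.3] F [ 0.6 -0.6 -0.6] open 54.4 q [0.39 0.23 1.89 0.05 1.03 1.5 ]
```

View pics/w35.png

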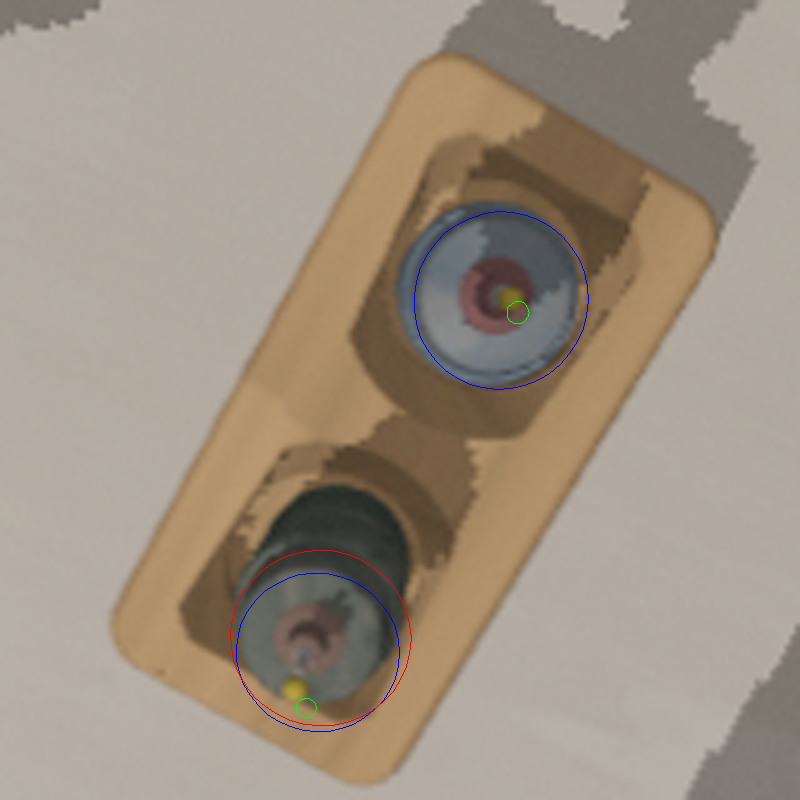

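```bash
python3 - <<'E'
from h import *
f=r.grab_frame("top"); f0=pickle.load(open("f0.pkl","rb"))["top"]
d=cv2.absdiff(f["image"],f0["image"])[180:240,430:478]; print("tin region diff mean",d.mean())
print(r.sign_off())
E
```

```text
tin region diff mean 16.480787037037036
the job is handed in; nothing more can be done
None
```

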